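# Restock the ramekin behind the spice jars

## Task

Swap the ramekin at the back of the wooden stand for the fresh one waiting near the round cork trivet. First set both spice jars aside, standing on the baking tray; then take the old ramekin out and centre it on the trivet, and only after that set the fresh ramekin in the empty rear recess of the stand. Finally put each jar back upright in the same recess it stood in at the start, keep everything upright throughout, and leave the kitchen timer and the star cutter where they are.

Things in the scene. Friction and masses are not known exactly. Their poses are not given: they have to be found in the camera images.
- jar_tall: The taller of two round glass spice jars with dull brown contents and a pale wooden lid: 48 mm diameter over its whole height but a slight neck, 122 mm tall, 0.16 kg nominal. Lid is fixed: top 22 mm of the height, also 48 mm diameter; lift by it. Origin: centre of the underside, z up. Starts in one of the two front recesses of the stand.
- jar_short: The shorter of the two spice jars, same make but with a grey metal lid, 48 mm diameter, 97 mm tall, 0.16 kg nominal, fixed lid again the top 22 mm. Origin: centre of the underside, z up. Starts in the other front recess of the stand.
- ramekin_old: The old ramekin: white china, open on top, very dark brown contents, 53 mm rim diameter, 31 mm tall, 0.10 kg. Origin: centre of the underside, z up. Starts in the rear recess of the stand, behind and between the jars, which rise too high beside it for a gripper to come down on it. Grip across the outside of the rim.
- ramekin_new: The fresh ramekin: white china, open on top, light brown contents, 57 mm rim diameter, 33 mm tall, 0.11 kg. Origin: centre of the underside, z up. Starts on the worktop just beyond the trivet, 80 to 95 mm from its centre. Grip across the outside of the rim.
- stand: Fixed wooden stand, 150 (its x) by 170 (its y) by 14 mm, with three round recesses 5 mm deep (floors 9 mm above its underside). Origin: centre of its underside; x points away from the robot (yaw within 0.25 rad). Recess centres in its frame: front jar recesses at x = -30, y = +45 and -45 mm, 60 mm diameter; rear ramekin recess at x = +25, y = 0 mm, 70 mm diameter.
- tray: Fixed tin baking tray, 208 mm (its x) by 303 mm (its y), flat floor 2 mm above the worktop, usable 180 x 276 mm, rim 12 mm high. Empty at the start: the side area for the jars. Origin: centre of its underside. It lies at the left or at the right of the stand.
- trivet: Fixed round cork trivet, 80 mm diameter, 10 mm thick, flat top. Origin: centre of its underside. It lies on the other side of the stand from the tray.
- timer: Bystander: red and white kitchen timer, 62 mm diameter, 56 mm tall, standing on the worktop beyond the stand. Origin: centre of the underside. Not to be moved.
- cutter: Bystander: star-shaped tin biscuit cutter, 71 x 68 mm, 21 mm tall, lying on the worktop beyond the stand. Origin: centre of the underside. Not to be moved.
Mind the look-alikes: they are no part of the job. Leave any turquoise look-alike of the ramekin_new alone.

How it is judged:
On the way, in this order (a step that is already met when the one before it is completed fails the run):
1. both jars stand released on the baking tray, the old ramekin still in its place and the fresh one untouched (x of jar_tall in the frame of tray between -0.09 and 0.09 m and y of jar_tall in the frame of tray between -0.138 and 0.138 m and z of jar_tall in the frame of tray between -0.004 and 0.008 m and angle between each of jar_tall, jar_short's own z axis and vertical below 0.1 rad and contact force between each of jar_tall, jar_short and the fingers below 0.1 N and linear speed of each of jar_tall, jar_short below 0.03 m/s and x of jar_short in the frame of tray between -0.09 and 0.09 m and y of jar_short in the frame of tray between -0.138 and 0.138 m and z of jar_short in the frame of tray between -0.004 and 0.008 m and distance of ramekin_old from where it was at the start of the episode below 0.015 m and distance of ramekin_new from where it was at the start of the episode below 0.03 m), for 0.2 s.
2. the old ramekin stands released on the trivet, the jars on the tray, the fresh ramekin still untouched (horizontal distance between ramekin_old and trivet below 0.018 m and z of ramekin_old in the frame of trivet between 0.006 and 0.014 m and angle between each of ramekin_old, jar_tall, jar_short's own z axis and vertical below 0.1 rad and contact force between each of ramekin_old, jar_tall, jar_short and the fingers below 0.1 N and linear speed of each of ramekin_old, jar_tall, jar_short below 0.03 m/s and x of jar_tall in the frame of tray between -0.09 and 0.09 m and y of jar_tall in the frame of tray between -0.138 and 0.138 m and z of jar_tall in the frame of tray between -0.004 and 0.008 m and x of jar_short in the frame of tray between -0.09 and 0.09 m and y of jar_short in the frame of tray between -0.138 and 0.138 m and z of jar_short in the frame of tray between -0.004 and 0.008 m and distance of ramekin_new from where it was at the start of the episode below 0.03 m), for 0.2 s.
3. the fresh ramekin stands released in the rear recess, the old one on the trivet, the jars on the tray (x of ramekin_new in the frame of stand between 0.015 and 0.035 m and y of ramekin_new in the frame of stand between -0.01 and 0.01 m and z of ramekin_new in the frame of stand between 0.005 and 0.0125 m and angle between each of ramekin_new, ramekin_old, jar_tall, jar_short's own z axis and vertical below 0.1 rad and contact force between each of ramekin_new, ramekin_old, jar_tall, jar_short and the fingers below 0.1 N and linear speed of each of ramekin_new, ramekin_old, jar_tall, jar_short below 0.03 m/s and horizontal distance between ramekin_old and trivet below 0.018 m and z of ramekin_old in the frame of trivet between 0.006 and 0.014 m and x of jar_tall in the frame of tray between -0.09 and 0.09 m and y of jar_tall in the frame of tray between -0.138 and 0.138 m and z of jar_tall in the frame of tray between -0.004 and 0.008 m and x of jar_short in the frame of tray between -0.09 and 0.09 m and y of jar_short in the frame of tray between -0.138 and 0.138 m and z of jar_short in the frame of tray between -0.004 and 0.008 m), for 0.2 s.
At the end, for the whole second after the job is handed in: The fresh ramekin stands in the rear recess (within 10 mm of its centre each way), the old ramekin on the trivet (centre within 18 mm of its centre), each jar stands in the recess of the stand where it began (within 15 mm of its starting point); all upright within 0.1 rad, at rest and released (x of ramekin_new in the frame of stand between 0.015 and 0.035 m and y of ramekin_new in the frame of stand between -0.01 and 0.01 m and z of ramekin_new in the frame of stand between 0.005 and 0.0125 m and angle between each of ramekin_new, ramekin_old, jar_tall, jar_short's own z axis and vertical below 0.1 rad and contact force between each of ramekin_new, ramekin_old, jar_tall, jar_short and the fingers below 0.1 N and linear speed of each of ramekin_new, ramekin_old, jar_tall, jar_short below 0.03 m/s and horizontal distance between ramekin_old and trivet below 0.018 m and z of ramekin_old in the frame of trivet between 0.006 and 0.014 m and distance of each of jar_tall, jar_short from where it was at the start of the episode below 0.015 m and z of jar_tall in the frame of stand between 0.005 and 0.0125 m and z of jar_short in the frame of stand between 0.005 and 0.0125 m); the robot touches nothing.
It fails at once if a jar or ramekin is tipped beyond 0.6 rad (angle between any of jar_tall, jar_short, ramekin_old, ramekin_new's own z axis and vertical above 0.6 rad).
It fails at once if the timer or the cutter is shifted by more than 20 mm (distance of any of timer, cutter from where it was at the start of the episode above 0.02 m).
It also fails if it takes over 109 s, if anything falls off the work surface, if the arm or the gripper's body presses on something with over 40 N, if the wrist force passes 120 N, or if a joint passes its speed limit or range.

## Robot

A 7-joint arm with a two-finger parallel gripper is mounted at the origin on a cart in front of the work surface, level with it; the furniture and walls round the work are solid. World frame = base frame: x ahead of the robot, y to its left, z up, the work surface at z = 0. Lengths are in m, angles in rad, forces in N, time in s.
With the tool pointing down it reaches from about 0.4 to 0.85 m from the base axis. Payload 10.4 kg.
Tool frame: the origin (TCP) lies at the very end of the fingers, on their centre line; the grasp point (between the pads) lies 19 mm behind it; z points along the fingers, y is the direction in which the jaws open and shut (so a half turn about z gives the same grasp; the last joint's range is limited). The gripper opens to 85 mm and grips with 20 to 120 N. Pads are 22 mm wide; open, the fingers measure 114 mm over their backs; the gripper's body (76 mm by 85 mm) begins 54 mm behind the grasp point. The pads swing forward as they close: fully open they stand 13 mm farther back than shut.
Start: joints at [-1.17, 0.332, -0.065, 1.46, 0.022, 1.35, -0.088], TCP at [0.257, 0.57, 0.231] pointing down, gripper open.
Joint ranges: [-2.6, 2.6], [-0.5, 2.12], [-1.47, 1.34], [0.16, 2.42], [-1.27, 4.41], [0.06, 2.06], [-2.6, 2.6]. Speed limits (rad/s): [2.22, 2.22, 2.79, 2.79, 3.14, 3.14, 3.14].

## Interface

Orientations are given as a unit quaternion [x, y, z, w].
In Python, from workcell import get_obs, camera, camera_info, hand_in gives the robot as it stands.
- The arm moves only by the tool move_arm, never from a script. Its argument "moves" is a list of rows, each a list of 3 entries, a list of its own where there are three numbers: the shift along the tool's x, y, z in units of 25 mm (1.0 is 25 mm), then the turn, a rotation vector about the tool's x, y, z in degrees, then the opening, from 0 (shut) to 1 (fully open). A call has 1 to 5 rows; each row shifts and turns the commanded pose from where the row before left it, along the tool's axes as they then stand; what a row does not reach is not made up. A row lasts 1/8 s, in which the tool goes at most 62.5 mm and 10.7 degrees, less where a joint would pass 70% of its speed; a pose out of reach is approached as far as the arm can. A call is refused whole if a number of a shift passes 1 or a number of a turn 10.7, either way. A call with a gripper value outside its range is refused whole. The fingers move at their own pace and stop on an object; "squeeze" is the grip in N (left out, the last holds). Time passes only in rows, so rows that do not move let the fingers close. It gives the time, the measured TCP pose, the force and the opening at its end, in the units of the state.
- get_obs(): the state, without advancing time (a new reading comes with each control period).
- camera(name): name is "scene" or "side" or "wrist"; returns the picture (420x560x3 uint8, red, green, blue); there is no depth.
- camera_info(name): a dict with "fx", "fy", "cx", "cy" (pixels), "origin" and "rotation" of the camera in the world. Camera axes: x right, y down, z forward; pixel columns grow to the right and rows downward; lengths in m; the calibration is good to about 2 mm. The wrist camera is an equidistant fisheye: a pixel r from the principal point sees the ray r / f radians off the axis. A picture is of the moment at which its call begins: read the wrist's pose just before it. camera_info takes no time and is no camera call; for the wrist camera it gives the pose at the moment of the call.
- hand_in(): hands the job in, once; it reports no verdict.
The state is a dict: "clock": time; "joint_pos": joint angles; "joint_velocities": joint speeds; "tau": joint torques, N m; "position": TCP position; "ee_rot": TCP orientation; "ft_force": force on the tool from outside, world axes, zero at the start; "torque": the same for the moment, N m; "grip_width": opening from 0.0 (shut) to 1.0 (fully open).
Only numpy, scipy, OpenCV 4.12 (cv2) and the standard library are available. Lean on these libraries where they do the work, as an engineer would, in place of code of your own. Each camera call takes 0.05 s, during which the arm holds its last target. There are 200 camera calls.

## Working session

There is one attempt and no reset: what is moved stays moved. The work goes in short steps, Python scripts to look and compute and a tool call to move; the robot and the scene stay as the last step left them, time stands still between calls to the robot, and variables do not carry over. Pictures are saved under pics/ and viewed, about 12 in all and at most 16, crops included, and the job is handed in when it is done.

Besides the shell and the picture viewer there is one more tool, called as name([rows], argument=value, ...), one row to a line, values as JSON. move_arm: Moves the arm, as the interface text tells. Its arguments: {"type":"object","properties":{"moves":{"type":"array","items":{"type":"array"}},"squeeze":{"type":"number"}},"required":["moves"]}

```bash
mkdir -p pics; ls
python3 - <<'E'
from workcell import *
import cv2
for n in ("scene","side","wrist"):
    i=camera_info(n);print(n,i)
    cv2.imwrite(f"pics/{n}0.png",camera(n)[:,:,::-1])
print(get_obs())
E
```

```text
pics
scene {'fx': 494.28841645291595, 'fy': 494.28841645291595, 'cx': 285.07943819276613, 'cy': 207.05635875717638, 'origin': array([-0.20089999, -0.81294685,  0.55504623]), 'rotation': array([ 0.79123984, -0.27646884,  0.19534398, -0.5092595 ])}
side {'fx': 546.9068781096341, 'fy': 546.9068781096341, 'cx': 282.26000771684477, 'cy': 217.37782607544915, 'origin': array([-0.24305176,  1.17746982,  0.72823262]), 'rotation': array([-0.24709048,  0.8132958 , -0.50056975,  0.16409195])}
wrist {'fx': 325.19226210127806, 'fy': 325.19226210127806, 'cx': 283.694503442281, 'cy': 210.67684261629307, 'origin': array([0.19486597, 0.59774606, 0.37383357]), 'rotation': array([0.83238995, 0.53769254, 0.07197153, 0.11328641])}
{'clock': 0.15, 'joint_pos': array([-1.16964312,  0.33273717, -0.06472051,  1.46072669,  0.02160726,
        1.34989562, -0.08849016]), 'joint_velocities': array([-1.56405615e-04, -1.36504687e-03,  5.75178319e-04, -2.55715903e-03,
       -8.91778393e-04,  1.30611604e-03,  8.00848134e-06]), 'tau': array([ 5.36581010e-04, -6.25826097e+01,  4.90489346e-02, -3.91853964e+01,
        1.62670878e-02,  7.47852348e-03, -2.03197544e-05]), 'position': array([0.25686796, 0.56947431, 0.23070258]), 'ee_rot': array([ 2.10271766e-01,  9.77642827e-01, -5.27872964e-04, -9.03911213e-05]), 'ft_force': array([-0.40796759, -0.31003204, -0.38772856]), 'torque': array([-0.01240702, -0.06016029, -0.00530672]), 'grip_width': 0.9953925683228176}
```

View pics/scene0.png

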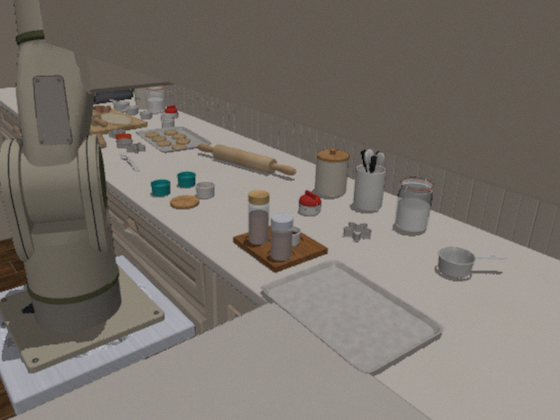

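View pics/side0.png

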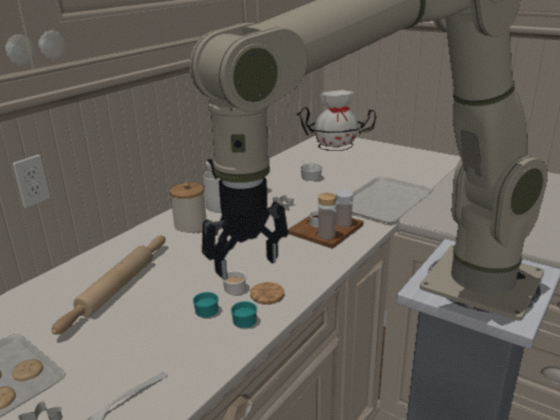

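Scene view: the tall jar is at (258,218), the short jar at (282,238) and the old ramekin behind them at about (292,236). The stand is at (280,243), the trivet at (185,202) and the tray at (348,312). Candidates for the fresh ramekin are the white one at (205,190), the turquoise ones at (160,187) and (187,179), and a far white cup at about (168,121). I choose the white one at (205,190), next to the trivet. In the side view it is at (234,283), with the trivet at (267,293).

```bash
cat > h.py <<'E'
import numpy as np, cv2
from scipy.spatial.transform import Rotation as R
from workcell import *
def ray(n,uv,info=None):
    i=info or camera_info(n); x=(uv[0]-i['cx'])/i['fx']; y=(uv[1]-i['cy'])/i['fy']
    if n=='wrist':
        r=np.hypot(x,y)+1e-9; d=np.array([x/r*np.sin(r),y/r*np.sin(r),np.cos(r)])
    else: d=np.array([x,y,1.])
    return np.array(i['origin']),R.from_quat(i['rotation']).apply(d)
def onz(n,uv,z,info=None):
    o,d=ray(n,uv,info); return (o+d*(z-o[2])/d[2])
def proj(n,p,info=None):
    i=info or camera_info(n); c=R.from_quat(i['rotation']).inv().apply(np.array(p)-i['origin'])
    if n=='wrist':
        t=np.arctan2(np.hypot(c[0],c[1]),c[2]); s=t/(np.hypot(c[0],c[1])+1e-9); x,y=c[0]*s,c[1]*s
    else: x,y=c[0]/c[2],c[1]/c[2]
    return np.array([i['cx']+i['fx']*x,i['cy']+i['fy']*y])
E
python3 - <<'E'
from h import *
for n,d in dict(scene=dict(stand=(280,243,.014),trivet=(185,202,.01),new=(205,186,.033),tall=(259,197,.122),short=(282,220,.097),tray=(348,312,.01),timer=(310,205,.03),cutter=(357,231,.01)),
 side=dict(stand=(327,228,.014),trivet=(267,293,.01),new=(234,279,.033),tall=(327,199,.122),short=(345,196,.097))).items():
    for k,v in d.items(): print(n,k,onz(n,v[:2],v[2]).round(3))
for n,f in (("scene",1),("side",1),):
    im=cv2.imread(f"pics/{n}0.png")
    x,y=(150,165) if n=="scene" else (200,170)
    cv2.imwrite(f"pics/{n}0c.png",cv2.resize(im[y:y+150,x:x+200],None,fx=4,fy=4,interpolation=cv2.INTER_CUBIC))
E
```

```text
scene stand [ 0.448 -0.032  0.014]
scene trivet [0.393 0.315 0.01 ]
scene new [0.47  0.335 0.033]
scene tall [0.419 0.011 0.122]
scene short [ 0.418 -0.073  0.097]
scene tray [ 0.383 -0.312  0.01 ]
scene timer [0.627 0.063 0.03 ]
scene cutter [ 0.645 -0.091  0.01 ]
side stand [ 0.438 -0.011  0.014]
side trivet [0.394 0.337 0.01 ]
side new [0.473 0.359 0.033]
side tall [0.419 0.025 0.122]
side short [ 0.414 -0.067  0.097]
```

View pics/scene0c.png

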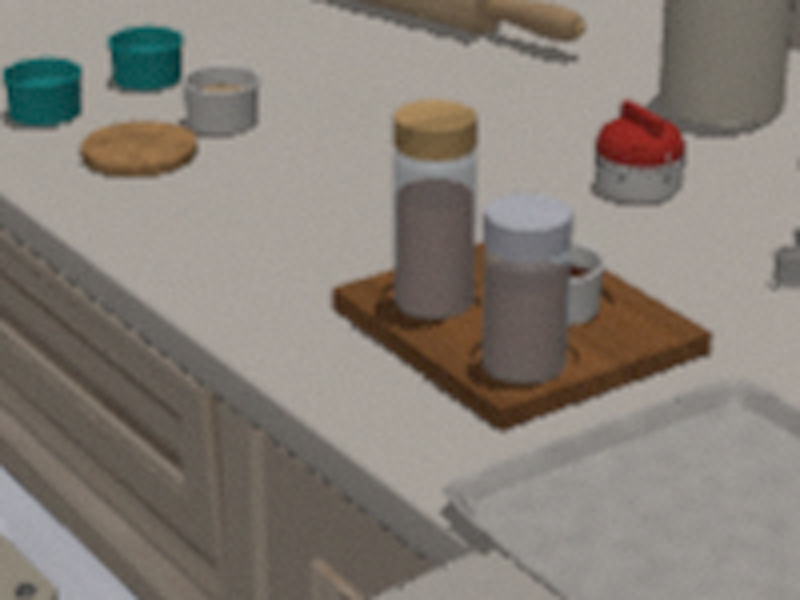

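View pics/side0c.png

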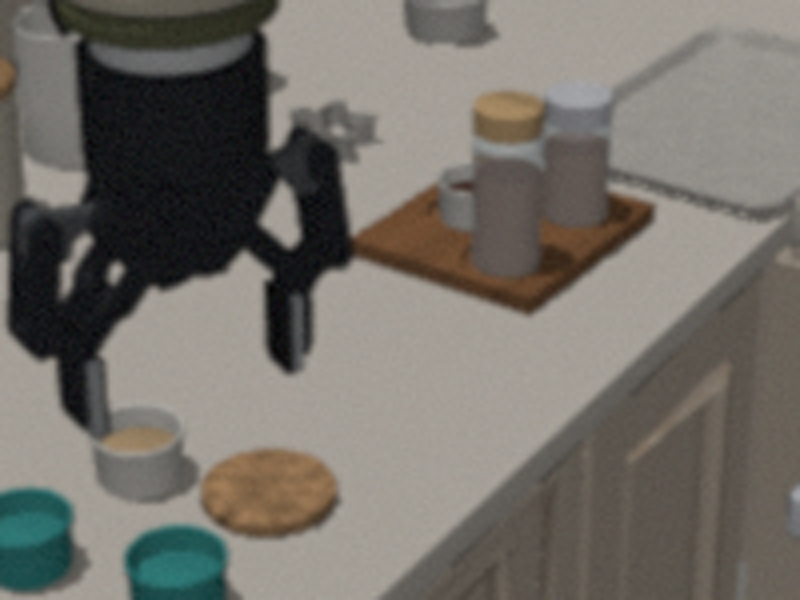

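View pics/wrist0.png

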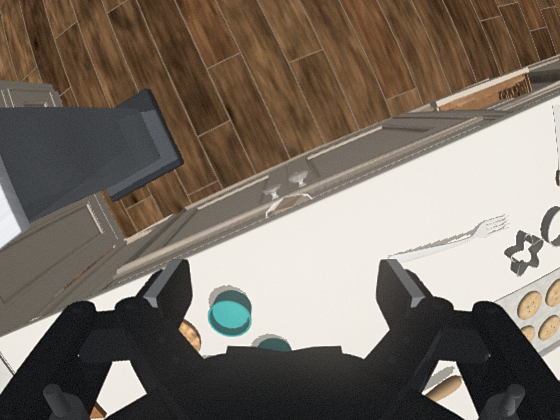

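The scene crop confirms the choice. The white ramekin at crop (222,100) has light brown contents and sits beside the cork trivet at (140,148). The turquoise look-alikes are at (43,92) and (146,58), and the old ramekin with dark contents is at (578,285) behind the short jar. The side crop agrees: fresh ramekin at (138,455), trivet at (270,490). The wrist view shows only a turquoise pot at (230,312). I'll swing towards the stand and look down at the trivet on the way.

move_arm([
  [[-1, -0.3, 0], [0, 0, 2.6], 1],
  [[-1, -0.3, 0], [0, 0, 2.6], 1],
  [[-1, -0.3, 0], [0, 0, 2.6], 1],
  [[-1, -0.3, 0], [0, 0, 2.6], 1],
  [[-1, -0.3, 0], [0, 0, 2.6], 1],
], squeeze=30)

```text
clock: 0.78
position: [0.3485, 0.4741, 0.2314]
ee_rot: [0.321, 0.947, 0.0, 0.0]
ft_force: [0.3, 0.0, -0.5]
grip_width: 0.998
```

move_arm([
  [[-1, -0.3, 0], [0, 0, 2.6], 1],
  [[-1, -0.3, 0], [0, 0, 2.6], 1],
  [[-1, -0.3, 0], [0, 0, 2.6], 1],
  [[-1, -0.3, 0], [0, 0, 2.6], 1],
  [[-1, -0.3, 0], [0, 0, 2.6], 1],
])

```text
clock: 1.4
position: [0.4146, 0.3624, 0.2313]
ee_rot: [0.426, 0.905, 0.0, -0.0]
ft_force: [-0.1, -0.4, -0.0]
grip_width: 0.997
```

move_arm([
  [[-1, -0.3, 0], [0, 0, 2.6], 1],
  [[-1, -0.3, 0], [0, 0, 2.6], 1],
  [[-1, -0.3, 0], [0, 0, 2.6], 1],
  [[-1, -0.3, 0], [0, 0, 2.6], 1],
  [[-1, -0.3, 0], [0, 0, 2.6], 1],
])

```text
clock: 2.02
position: [0.4541, 0.2382, 0.2313]
ee_rot: [0.526, 0.851, 0.0, -0.0]
ft_force: [-0.5, -0.2, 0.3]
grip_width: 0.996
```

Run:
```python
from h import *
i=camera_info("wrist");im=camera("wrist");cv2.imwrite("pics/w1.png",im[:,:,::-1])
import pickle;pickle.dump(i,open("w1.pkl","wb"))
o=get_obs();print(o['position'],o['ee_rot'],o['clock'],o['joint_pos'].round(2))
print(i['origin'],R.from_quat(i['rotation']).apply([0,0,1]),proj("wrist",o['position'],i))
```

```text
[0.45530525 0.23447617 0.23147026] [ 5.28596709e-01  8.48872906e-01 -3.26557419e-04  4.49069119e-04] 2.075 [-0.79  0.08  0.23  1.77 -0.02  1.3  -0.09]
[0.42334707 0.2989896  0.37457154] [ 0.11826458 -0.23874    -0.96385512] [283.48780152 274.55912999]
```

View pics/w1.png

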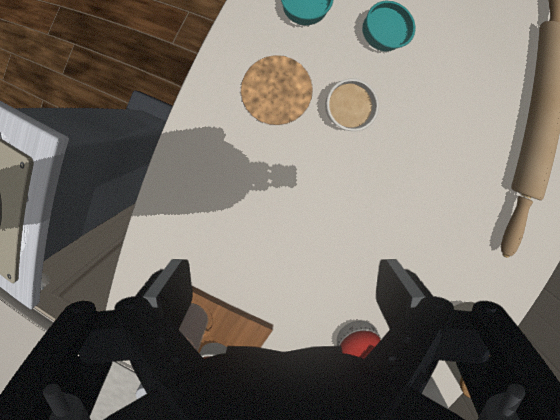

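The wrist view shows the trivet at (277,90), the fresh ramekin with light contents at (351,105), and the turquoise pots at (306,5) and (390,27). I'll compute positions and swing on over the stand.

Run:
```python
from h import *
import pickle;i=pickle.load(open("w1.pkl","rb"));im=cv2.imread("pics/w1.png")
hsv=cv2.cvtColor(im,cv2.COLOR_BGR2HSV)
m=cv2.inRange(hsv,(5,60,60),(25,255,255));m[:,:220]=0;m[200:]=0;m[:,420:]=0
m=cv2.morphologyEx(m,cv2.MORPH_CLOSE,np.ones((7,7)))
for c in cv2.findContours(m,0,2)[0]:
    if cv2.contourArea(c)<300: continue
    e=cv2.fitEllipse(c);print(e, onz("wrist",e[0],.01,i).round(4),onz("wrist",e[0],.025,i).round(4))
print("rim",onz("wrist",(351.5,105),.033,i), "check diam",np.linalg.norm(onz("wrist",(326.5,105),.033,i)-onz("wrist",(377,105),.033,i)))
print(proj("side",onz("wrist",(277,90),.01,i)),proj("scene",onz("wrist",(277,90),.01,i)))
```

```text
((350.11090087890625, 104.9563217163086), (40.9633903503418, 43.71579360961914), 154.32752990722656) [0.4797 0.3516 0.01  ] [0.4774 0.3494 0.025 ]
((276.201904296875, 89.76419067382812), (68.38447570800781, 70.41788482666016), 84.69279479980469) [0.399  0.3286 0.01  ] [0.4    0.3274 0.025 ]
rim [0.47750175 0.34894704 0.033     ] check diam 0.05461246435705909
[267.11250431 290.66032705] [184.7465739  199.78931617]
```

move_arm([
  [[-1, -0.3, 0], [0, 0, 2.6], 1],
  [[-1, -0.3, 0], [0, 0, 2.6], 1],
  [[-1, -0.3, 0], [0, 0, 2.6], 1],
  [[-1, -0.3, 0], [0, 0, 2.6], 1],
  [[-1, -0.3, 0], [0, 0, 2.6], 1],
])

```text
clock: 2.7
position: [0.4647, 0.1083, 0.2313]
ee_rot: [0.619, 0.785, 0.0, -0.0]
ft_force: [-0.3, -0.4, 0.6]
grip_width: 0.997
```

move_arm([
  [[-1, -0.3, 0], [0, 0, 2.6], 1],
  [[-1, -0.3, 0], [0, 0, 2.6], 1],
  [[-1, -0.3, 0], [0, 0, 2.6], 1],
  [[-1, -0.3, 0], [0, 0, 2.6], 1],
  [[-1, -0.3, 0], [0, 0, 2.6], 1],
])

```text
clock: 3.32
position: [0.4457, -0.0204, 0.2313]
ee_rot: [0.704, 0.71, 0.0, -0.0]
ft_force: [-0.6, -0.7, 0.3]
grip_width: 0.999
```

move_arm([
  [[-1, 0, 0], [0, 0, 2.6], 1],
  [[-1, 0, 0], [0, 0, 0], 1],
  [[-1, 0, 0], [0, 0, 0], 1],
  [[-1, 0, 0], [0, 0, 0], 1],
  [[0, 0, 0], [0, 0, 0], 1],
])

```text
clock: 3.95
position: [0.4438, -0.1211, 0.2314]
ee_rot: [0.72, 0.694, -0.0, 0.0]
ft_force: [0.4, -0.3, -0.0]
grip_width: 0.995
```

Run:
```python
from h import *
i=camera_info("wrist");im=camera("wrist");cv2.imwrite("pics/w2.png",im[:,:,::-1])
import pickle;pickle.dump(i,open("w2.pkl","wb"))
o=get_obs();print(o['position'],o['ee_rot'],o['clock'],o['joint_pos'].round(2),i['origin'])
```

```text
[ 0.44392827 -0.11962804  0.23126655] [ 7.19516766e-01  6.94475068e-01  1.58637547e-05 -5.17615192e-05] 4.0 [-0.44 -0.07  0.59  1.9   0.04  1.3   0.1 ] [ 0.4456666  -0.05322453  0.37458088]
```

View pics/w2.png

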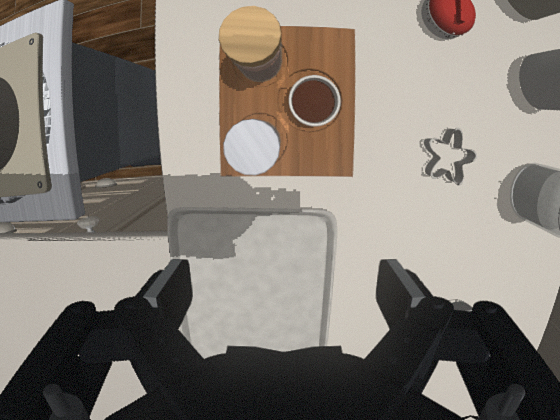

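The view shows the tall lid at (252,36), the short lid at (252,147) and the old ramekin's rim at (315,101). The stand spans about (218,26) to (355,177). The tray's near edge runs from (170,210) to (336,212), the timer is at (450,12) and the cutter at (447,157).

Run:
```python
from h import *
import pickle;i=pickle.load(open("w2.pkl","rb"));im=cv2.imread("pics/w2.png")
hsv=cv2.cvtColor(im,cv2.COLOR_BGR2HSV)
P=lambda uv,z:onz("wrist",uv,z,i)[:2].round(4)
g=cv2.medianBlur(cv2.cvtColor(im,cv2.COLOR_BGR2GRAY),3)
for name,(x,y,z,r) in dict(tall=(252,36,.131,(26,36)),short=(252,147,.106,(24,33)),old=(315,101,.04,(22,30))).items():
    s=g[max(0,y-45):y+45,x-45:x+45]
    c=cv2.HoughCircles(s,cv2.HOUGH_GRADIENT,1.0,50,param1=100,param2=10,minRadius=r[0],maxRadius=r[1])
    c=c[0,0]; u=np.array([x-45+c[0],max(0,y-45)+c[1]]);
    print(name,u,c[2],P(u,z),"diam",np.linalg.norm(P(u+[c[2],0],z)-P(u-[c[2],0],z)))
m=cv2.inRange(hsv,(3,90,40),(16,255,200));m[190:]=0;m[:,:200]=0;m[:,380:]=0
m=cv2.morphologyEx(m,cv2.MORPH_OPEN,np.ones((5,5)))
cs=[c for c in cv2.findContours(m,0,2)[0] if cv2.contourArea(c)>1000]
h=np.vstack(cs); e=cv2.minAreaRect(h[:,0,:]);print(e)
q=[(220,177),(354,177),(355,28)]
w=[P(k,.014) for k in q];print("corners",w,(w[0]+w[2])/2, np.linalg.norm(w[0]-w[1]),np.linalg.norm(w[2]-w[1]), "yaw",np.degrees(np.arctan2(*(w[1]-w[0])[::-1])))
print("tray",[P(k,.012) for k in [(170,210),(336,212),(322,345)]])
for k in [(264,297.),(330,263),(438,322),(370,365)]: print("scene tray",k,onz("scene",k,.012)[:2].round(3))
```

```text
tall [248.5  30.5] 31.7 [0.422  0.0192] diam 0.04775143976886977
short [250.5 147.5] 27.9 [ 0.4173 -0.0725] diam 0.04656189429136237
old [314.5 100.5] 25.4 [ 0.4776 -0.0312] diam 0.05190616533707731
((287.0, 100.5), (149.0, 134.0), 90.0)
corners [array([ 0.3708, -0.1107]), array([ 0.5233, -0.1163]), array([0.5291, 0.0552])] [ 0.44995 -0.02775] 0.1526027850335635 0.17159804777444293 yaw -2.1030312246067386
tray [array([ 0.3047, -0.1477]), array([ 0.5027, -0.1576]), array([ 0.4881, -0.3515])]
scene tray (264, 297.0) [ 0.287 -0.182]
scene tray (330, 263) [ 0.479 -0.166]
scene tray (438, 322) [ 0.489 -0.434]
scene tray (370, 365) [ 0.307 -0.434]
```

Jar, ramekin and stand estimates agree to 2–3 mm. The stand centre is (0.450,-0.028) with yaw -2.1°, the rear recess is at (0.475,-0.029), and the tray centre is about (0.394,-0.303). I'll grasp the short jar.

move_arm([
  [[0.93, -0.56, 0], [0, 0, 0], 1],
  [[0.93, -0.57, 0], [0, 0, 0], 1],
  [[0, 0, 0.5], [0, 0, 0], 1],
  [[0, 0, 1], [0, 0, 0], 1],
  [[0, 0, 0], [0, 0, 0], 1],
], squeeze=30)

```text
clock: 4.62
position: [0.4164, -0.0715, 0.1923]
ee_rot: [0.719, 0.695, -0.001, -0.001]
ft_force: [-0.2, -1.1, 0.2]
grip_width: 1.0
```

Run:
```python
from h import *
o=get_obs();print(o['position'],o['ee_rot'])
r=R.from_quat(o['ee_rot']);print(r.inv().apply(np.array([.4173,-.0725,.074])-o['position'])/.025)
```

```text
[ 0.41636834 -0.07145252  0.19226733] [ 0.71866911  0.69535036 -0.00132455 -0.00091703]
[-0.03767434  0.0535772   4.73057203]
```

move_arm([
  [[0, 0, 1], [0, 0, 0], 1],
  [[0, 0, 1], [0, 0, 0], 1],
  [[0, 0, 1], [0, 0, 0], 1],
  [[0, 0, 1], [0, 0, 0], 1],
  [[0, 0, 0.7], [0, 0, 0], 1],
])

```text
clock: 5.25
position: [0.4177, -0.0715, 0.076]
ee_rot: [0.719, 0.695, -0.0, 0.0]
ft_force: [0.5, 0.5, 0.2]
grip_width: 1.0
```

move_arm([
  [[0, 0, 0], [0, 0, 0], 0],
  [[0, 0, 0], [0, 0, 0], 0],
  [[0, 0, 0], [0, 0, 0], 0],
  [[0, 0, 0], [0, 0, 0], 0],
  [[0, 0, 0], [0, 0, 0], 0],
])

```text
clock: 5.88
position: [0.4182, -0.0713, 0.0774]
ee_rot: [0.719, 0.695, 0.001, 0.001]
ft_force: [-1.1, 0.4, 7.1]
grip_width: 0.547
```

Run:
```python
from h import *
o=get_obs();print(o['position'],o['ft_force'],o['grip_width'])
a=camera("side")[130:290,230:430];b=camera("scene")[150:310,200:400]
cv2.imwrite("pics/g1.png",cv2.resize(np.hstack([a,b])[:,:,::-1],None,fx=2,fy=2))
```

```text
[ 0.4182258  -0.07133966  0.07743945] [-1.08680414  0.42018399  7.07130614] 0.5466422284292584
```

View pics/g1.png

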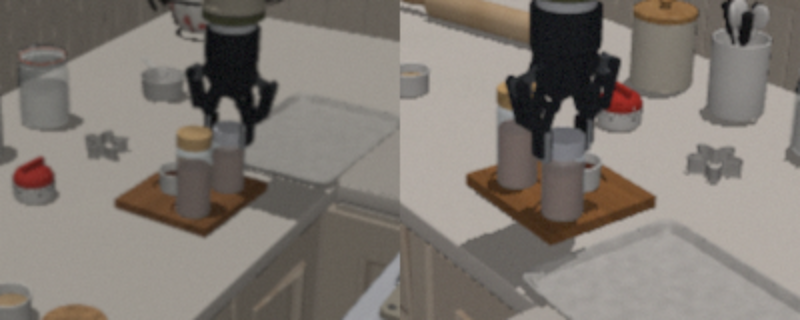

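The side view shows the fingers on the grey lid at (228,135) with the jar upright; the scene view agrees at (565,150). The opening of 0.547 (46 mm) fits the lid. Lift and carry to the tray's far half.

move_arm([
  [[0, 0, -0.6], [0, 0, 0], 0],
  [[0, 0, -0.8], [0, 0, 0], 0],
  [[0, 0, -0.6], [0, 0, 0], 0],
  [[-0.5, 0, 0], [0, 0, 0], 0],
  [[-0.8, 0, 0], [0, 0, 0], 0],
])

```text
clock: 6.6
position: [0.416, -0.1044, 0.1259]
ee_rot: [0.718, 0.696, 0.0, -0.0]
ft_force: [0.5, -0.9, -1.5]
grip_width: 0.549
```

move_arm([
  [[-0.9, 0.1, 0], [0, 0, 0], 0],
  [[-0.9, 0.1, 0], [0, 0, 0], 0],
  [[-0.9, 0.1, 0], [0, 0, 0], 0],
  [[-0.9, 0.1, 0], [0, 0, 0], 0],
  [[-0.9, 0.1, 0], [0, 0, 0], 0],
])

```text
clock: 7.22
position: [0.4243, -0.2182, 0.1256]
ee_rot: [0.719, 0.695, -0.0, -0.0]
ft_force: [-0.2, 0.3, -1.0]
grip_width: 0.552
```

move_arm([
  [[-0.9, 0.1, 0], [0, 0, 0], 0],
  [[-0.9, 0.1, 0], [0, 0, 0], 0],
  [[-0.9, 0.1, 0], [0, 0, 0], 0],
  [[-0.9, 0, 0], [0, 0, 0], 0],
  [[-0.5, 0, 0], [0, 0, 0], 0],
])

```text
clock: 7.85
position: [0.4281, -0.321, 0.1256]
ee_rot: [0.719, 0.695, -0.001, -0.0]
ft_force: [0.1, 0.3, -1.3]
grip_width: 0.546
```

move_arm([
  [[0, 0, 0.6], [0, 0, 0], 0],
  [[0, 0, 0.8], [0, 0, 0], 0],
  [[0, 0, 0.4], [0, 0, 0], 0],
  [[0, 0, 0.2], [0, 0, 0], 0],
  [[0, 0, 0], [0, 0, 0], 0],
])

```text
clock: 8.48
position: [0.4292, -0.3191, 0.0762]
ee_rot: [0.719, 0.695, -0.0, -0.0]
ft_force: [0.9, -0.3, -1.0]
grip_width: 0.549
```

Run:
```python
from h import *
o=get_obs();print(o['position'],o['ft_force'],o['grip_width'])
a=camera("scene")[150:350,200:500]
cv2.imwrite("pics/g2.png",cv2.resize(a[:,:,::-1],None,fx=2,fy=2))
```

```text
[ 0.42919742 -0.3191203   0.07617465] [ 0.88548124 -0.31868858 -1.00101657] 0.5486959118935724
```

View pics/g2.png

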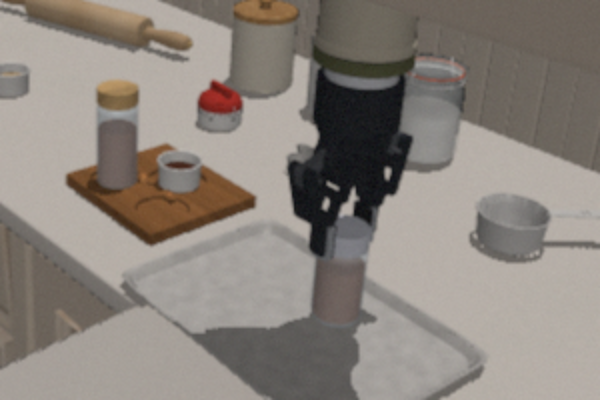

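The scene view shows the short jar at (340,275) held upright over the tray, and the tall jar and old ramekin undisturbed. The jar still hovers about 7 mm up, so I'll lower it and release.

move_arm([
  [[0, 0, 0.12], [0, 0, 0], 0],
  [[0, 0, 0.12], [0, 0, 0], 0],
  [[0, 0, 0.04], [0, 0, 0], 0],
  [[0, 0, 0.04], [0, 0, 0], 0],
  [[0, 0, 0], [0, 0, 0], 0],
])

```text
clock: 9.15
position: [0.4296, -0.3198, 0.0699]
ee_rot: [0.719, 0.695, 0.001, 0.0]
ft_force: [-6.0, 4.4, 21.0]
grip_width: 0.545
```

move_arm([
  [[0, 0, -0.04], [0, 0, 0], 0],
  [[0, 0, -0.02], [0, 0, 0], 0.7],
  [[0, 0, 0], [0, 0, 0], 1],
  [[0, 0, 0], [0, 0, 0], 1],
  [[0, 0, 0], [0, 0, 0], 1],
])

```text
clock: 9.78
position: [0.4292, -0.3193, 0.0697]
ee_rot: [0.719, 0.695, -0.0, -0.0]
ft_force: [0.3, -0.2, -0.2]
grip_width: 1.002
```

move_arm([
  [[0, 0, -0.6], [0, 0, 0], 1],
  [[0, 0, -1], [0, 0, 0], 1],
  [[0, 0, -1], [0, 0, 0], 1],
  [[0, 0, -1], [0, 0, 0], 1],
  [[0, 0, -0.4], [0, 0, 0], 1],
])

```text
clock: 10.4
position: [0.4297, -0.3199, 0.1718]
ee_rot: [0.719, 0.695, 0.001, 0.001]
ft_force: [-0.2, -0.2, -0.5]
grip_width: 1.001
```

Run:
```python
from h import *
o=get_obs();print(o['position'],o['ft_force'],o['grip_width'],o['joint_pos'].round(2))
r=R.from_quat(o['ee_rot']);print(r.inv().apply(np.array([.422,.0187,.103])-o['position'])/.025)
i=camera_info("wrist");im=camera("wrist")[:,:,::-1];cv2.imwrite("pics/w3.png",im)
import pickle;pickle.dump(i,open("w3.pkl","wb"))
```

```text
[ 0.42971477 -0.31985344  0.17179092] [-0.22205033 -0.23154242 -0.52037607] 1.000807220119533 [-0.15  0.21  0.8   1.81 -0.17  1.18  0.67]
[13.52631549 -0.76286529  2.7409948 ]
```

move_arm([
  [[0.95, 0, 0], [0, 0, 0], 1],
  [[1, -0.1, 0], [0, 0, 0], 1],
  [[1, -0.1, 0], [0, 0, 0], 1],
  [[1, -0.1, 0], [0, 0, 0], 1],
  [[1, -0.1, 0], [0, 0, 0], 1],
])

```text
clock: 11.08
position: [0.4228, -0.1944, 0.1693]
ee_rot: [0.719, 0.695, -0.0, -0.0]
ft_force: [-0.3, 0.0, -0.5]
grip_width: 0.998
```

move_arm([
  [[1, -0.1, 0], [0, 0, 0], 1],
  [[1, -0.1, 0], [0, 0, 0], 1],
  [[1, -0.1, 0], [0, 0, 0], 1],
  [[1, -0.1, 0], [0, 0, 0], 1],
  [[1, 0, 0], [0, 0, 0], 1],
])

```text
clock: 11.7
position: [0.4168, -0.0692, 0.1693]
ee_rot: [0.719, 0.695, -0.0, -0.0]
ft_force: [-0.4, 0.1, -0.4]
grip_width: 1.001
```

move_arm([
  [[1, 0, 0], [0, 0, 0], 1],
  [[1, 0, 0], [0, 0, 0], 1],
  [[1, 0, 0], [0, 0, 0], 1],
  [[0.55, 0, 0], [0, 0, 0], 1],
  [[0, 0, 0], [0, 0, 0], 1],
])

```text
clock: 12.32
position: [0.4201, 0.019, 0.1695]
ee_rot: [0.718, 0.696, -0.0, -0.0]
ft_force: [0.4, 0.1, -0.7]
grip_width: 1.001
```

Run:
```python
from h import *
o=get_obs();print(o['position'],o['ee_rot'])
r=R.from_quat(o['ee_rot']);print(r.inv().apply(np.array([.422,.0187,.103])-o['position'])/.025)
```

```text
[0.42010783 0.01895008 0.16950218] [ 7.18174833e-01  6.95862654e-01 -2.61851634e-04 -8.87053182e-05]
[-0.00693831  0.07727324  2.66005117]
```

move_arm([
  [[0, 0.06, 0.7], [0, 0, 0], 1],
  [[0, 0, 1], [0, 0, 0], 1],
  [[0, 0, 0.95], [0, 0, 0], 1],
  [[0, 0, 0], [0, 0, 0], 1],
  [[0, 0, 0], [0, 0, 0], 0],
])

```text
clock: 12.95
position: [0.4222, 0.0181, 0.1044]
ee_rot: [0.719, 0.695, 0.0, 0.0]
ft_force: [0.7, -0.1, 0.5]
grip_width: 0.816
```

move_arm([
  [[0, 0, 0], [0, 0, 0], 0],
  [[0, 0, 0], [0, 0, 0], 0],
  [[0, 0, 0], [0, 0, 0], 0],
  [[0, 0, 0], [0, 0, 0], 0],
  [[0, 0, 0], [0, 0, 0], 0],
])

```text
clock: 13.58
position: [0.4225, 0.0187, 0.1046]
ee_rot: [0.719, 0.695, 0.001, 0.0]
ft_force: [-0.9, -1.1, 5.0]
grip_width: 0.549
```

move_arm([
  [[0, 0, -0.6], [0, 0, 0], 0],
  [[0, 0, -0.8], [0, 0, 0], 0],
  [[0, 0, -0.6], [0, 0, 0], 0],
  [[0, 0, 0], [0, 0, 0], 0],
  [[0, 0, 0], [0, 0, 0], 0],
])

```text
clock: 14.2
position: [0.4215, 0.0186, 0.1532]
ee_rot: [0.719, 0.695, -0.0, -0.0]
ft_force: [0.4, 0.4, -3.0]
grip_width: 0.549
```

move_arm([
  [[-0.6, 0, 0], [0, 0, 0], 0],
  [[-1, 0.08, 0], [0, 0, 0], 0],
  [[-1, 0.08, 0], [0, 0, 0], 0],
  [[-1, 0.08, 0], [0, 0, 0], 0],
  [[-1, 0.08, 0], [0, 0, 0], 0],
])

```text
clock: 14.82
position: [0.4253, -0.0985, 0.1531]
ee_rot: [0.719, 0.695, -0.0, -0.0]
ft_force: [0.1, 0.5, -1.1]
grip_width: 0.549
```

move_arm([
  [[-1, 0.08, 0], [0, 0, 0], 0],
  [[-1, 0.08, 0], [0, 0, 0], 0],
  [[-1, 0.08, 0], [0, 0, 0], 0],
  [[-1, 0.08, 0], [0, 0, 0], 0],
  [[-0.53, 0, 0], [0, 0, 0], 0],
])

```text
clock: 15.45
position: [0.4292, -0.2124, 0.1531]
ee_rot: [0.719, 0.695, -0.001, -0.0]
ft_force: [0.2, 0.9, -2.9]
grip_width: 0.549
```

move_arm([
  [[0, 0, 0.5], [0, 0, 0], 0],
  [[0, 0, 0.8], [0, 0, 0], 0],
  [[0, 0, 0.5], [0, 0, 0], 0],
  [[0, 0, 0.3], [0, 0, 0], 0],
  [[0, 0, 0], [0, 0, 0], 0],
])

```text
clock: 16.08
position: [0.43, -0.2099, 0.1006]
ee_rot: [0.719, 0.695, -0.0, -0.0]
ft_force: [-0.1, 0.6, -2.2]
grip_width: 0.548
```

move_arm([
  [[0, 0, 0.06], [0, 0, 0], 0],
  [[0, 0, 0.03], [0, 0, 0], 0],
  [[0, 0, 0], [0, 0, 0], 0],
])

```text
clock: 16.45
position: [0.4304, -0.21, 0.099]
ee_rot: [0.719, 0.695, 0.0, 0.0]
ft_force: [0.6, 0.7, -2.8]
grip_width: 0.545
```

move_arm([
  [[0, 0, 0.04], [0, 0, 0], 0],
  [[0, 0, 0.03], [0, 0, 0], 0],
  [[0, 0, 0], [0, 0, 0], 0],
])

```text
clock: 16.82
position: [0.4304, -0.2101, 0.0972]
ee_rot: [0.719, 0.695, 0.0, 0.0]
ft_force: [-1.3, 0.1, 1.8]
grip_width: 0.548
```

move_arm([
  [[0, 0, 0], [0, 0, 0], 0.7],
  [[0, 0, 0], [0, 0, 0], 1],
  [[0, 0, 0], [0, 0, 0], 1],
  [[0, 0, -0.5], [0, 0, 0], 1],
  [[0, 0, -1], [0, 0, 0], 1],
])

```text
clock: 17.45
position: [0.4298, -0.21, 0.1351]
ee_rot: [0.719, 0.695, -0.001, -0.0]
ft_force: [0.4, -0.1, -0.5]
grip_width: 0.996
```

move_arm([
  [[0, 0, -1], [0, 0, 0], 1],
  [[0, 0, -0.5], [0, 0, 0], 1],
  [[1, 0, 0], [0, 0, 0], 1],
  [[1, 0, 0], [0, 0, 0], 1],
  [[0, 0, 0], [0, 0, 0], 1],
])

```text
clock: 18.08
position: [0.432, -0.1585, 0.172]
ee_rot: [0.718, 0.696, 0.0, -0.0]
ft_force: [-0.5, -0.1, 0.4]
grip_width: 0.999
```

Run:
```python
from h import *
o=get_obs();print(o['position'],o['ee_rot'])
i=camera_info("wrist");im=camera("wrist")[:,:,::-1]
import pickle;pickle.dump(i,open("w4.pkl","wb"))
a=camera("scene")[150:360,220:500][:,:,::-1]
cv2.imwrite("pics/w4.png",im)
cv2.imwrite("pics/w4b.png",np.hstack([cv2.resize(im,(400,300)),cv2.resize(a,(400,300))]))
```

```text
[ 0.4320345  -0.15845792  0.17204901] [ 7.17580611e-01  6.96475374e-01  2.24000748e-04 -2.65842686e-04]
```

View pics/w4b.png

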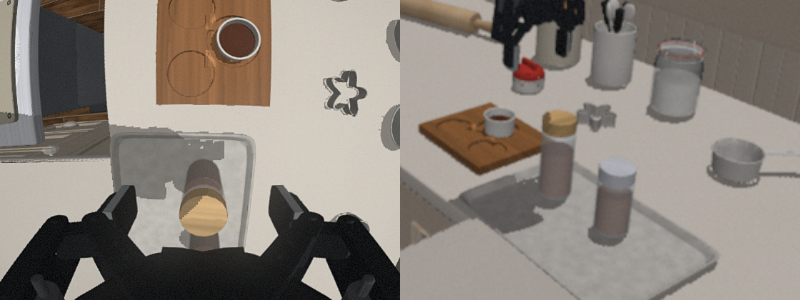

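The right half shows both jars standing on the tray at (558,155) and (613,200). The left half shows the old ramekin's rim at (238,40), both empty recesses at (190,10) and (190,72), and the cutter untouched. I'll measure the ramekin and the stand.

Run:
```python
from h import *
import pickle;i=pickle.load(open("w4.pkl","rb"));im=cv2.imread("pics/w4.png")
P=lambda uv,z:onz("wrist",uv,z,i)[:2].round(4)
g=cv2.medianBlur(cv2.cvtColor(im,cv2.COLOR_BGR2GRAY),3)
def hough(x,y,z,r,h=48):
    y0=max(0,y-h);s=g[y0:y+h,x-h:x+h]
    c=cv2.HoughCircles(s,cv2.HOUGH_GRADIENT,1,50,param1=80,param2=10,minRadius=r[0],maxRadius=r[1])[0,0]
    u=np.array([x-h+c[0],y0+c[1]]);print(u,c[2],P(u,z),np.linalg.norm(P(u+[c[2],0],z)-P(u-[c[2],0],z)))
hough(333,56,.04,(26,36)); hough(267,103,.014,(28,38))
hsv=cv2.cvtColor(im,cv2.COLOR_BGR2HSV)
m=cv2.inRange(hsv,(3,90,40),(16,255,200));m[160:]=0;m[:,:200]=0;m[:,390:]=0
m=cv2.morphologyEx(m,cv2.MORPH_OPEN,np.ones((5,5)))
print([ (r,np.flatnonzero(m[r])[[0,-1]]) for r in (10,120,138,142,146,150)],[(c,np.flatnonzero(m[:,c])[-1]) for c in (240,300,360)])
print(P((220,147),.014),P((378,147),.014))
```

```text
[331.5  58.5] 34.3 [ 0.475  -0.0357] 0.05860691085529082
[267.5 101.5] 31.9 [ 0.419  -0.0702] 0.058449294264345066Traceback (most recent call last):
  File "<stdin>", line 13, in <module>
IndexError: index 0 is out of bounds for axis 0 with size 0
```

move_arm([
  [[1, 0.3, 0], [0, 0, 0], 1],
  [[1, 0.3, 0], [0, 0, 0], 1],
  [[1, 0.3, 0], [0, 0, 0], 1],
  [[1, 0.4, 0], [0, 0, 0], 1],
  [[1, 0.3, 0], [0, 0, 0], 1],
])

```text
clock: 18.8
position: [0.4764, -0.0368, 0.172]
ee_rot: [0.719, 0.695, -0.0, 0.0]
ft_force: [0.2, 0.7, -0.5]
grip_width: 0.998
```

move_arm([
  [[0.1, 0, 0.7], [0, 0, 0], 1],
  [[0, 0, 1], [0, 0, 0], 1],
  [[0, 0, 1], [0, 0, 0], 1],
  [[0, 0, 0.8], [0, 0, 0], 1],
  [[0, 0, 0], [0, 0, 0], 1],
])

```text
clock: 19.42
position: [0.4752, -0.0351, 0.0835]
ee_rot: [0.719, 0.695, -0.001, -0.001]
ft_force: [1.0, 0.3, 0.2]
grip_width: 0.999
```

Run:
```python
from h import *
o=get_obs();print(o['position'],o['ee_rot'])
r=R.from_quat(o['ee_rot']);print(r.inv().apply(np.array([.476,-.032,.018])-o['position'])/.025)
i=camera_info("wrist");im=camera("wrist")[:,:,::-1]
cv2.imwrite("pics/w5.png",cv2.resize(im[150:330,130:430],None,fx=2,fy=2));print(proj("wrist",[.476,-.032,.04],i)*2-[260,300])
```

```text
[ 0.47515957 -0.03508025  0.08346884] [ 7.19107320e-01  6.94897472e-01 -1.36568545e-03 -5.48866305e-04]
[0.12743452 0.0364169  2.61851383]
[312.75567263 162.5242541 ]
```

View pics/w5.png

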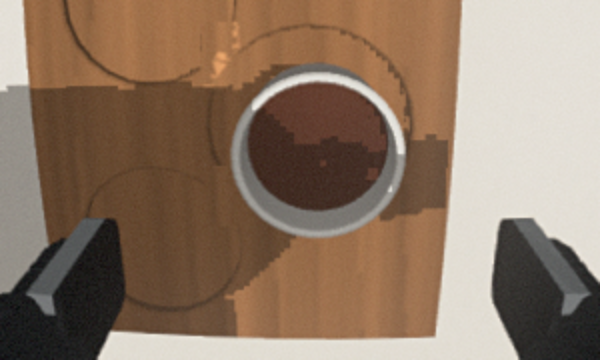

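The ramekin's rim centre is at (318,153), against a predicted (313,162), so the ramekin is at about (0.4775,-0.029). The jaws straddle it. Descend with a small correction and grip.

move_arm([
  [[0.24, 0.09, 0.6], [0, 0, 0], 1],
  [[0, 0, 1], [0, 0, 0], 1],
  [[0, 0, 0.7], [0, 0, 0], 1],
  [[0, 0, 0.25], [0, 0, 0], 1],
  [[0, 0, 0], [0, 0, 0], 1],
])

```text
clock: 20.1
position: [0.4787, -0.0279, 0.0208]
ee_rot: [0.719, 0.695, -0.0, -0.0]
ft_force: [0.4, -0.4, -0.4]
grip_width: 1.002
```

move_arm([
  [[0, 0, 0], [0, 0, 0], 0],
  [[0, 0, 0], [0, 0, 0], 0],
  [[0, 0, 0], [0, 0, 0], 0],
  [[0, 0, 0], [0, 0, 0], 0],
  [[0, 0, 0], [0, 0, 0], 0],
])

```text
clock: 20.72
position: [0.479, -0.0279, 0.0217]
ee_rot: [0.719, 0.695, 0.001, 0.0]
ft_force: [-2.4, -0.9, 8.0]
grip_width: 0.595
```

move_arm([
  [[0, 0, -0.3], [0, 0, 0], 0],
  [[0, 0, -0.6], [0, 0, 0], 0],
  [[0, 0, -0.8], [0, 0, 0], 0],
  [[0, 0, -0.8], [0, 0, 0], 0],
  [[0, 0, 0], [0, 0, 0], 0],
])

```text
clock: 21.35
position: [0.4797, -0.0279, 0.0851]
ee_rot: [0.719, 0.695, 0.002, 0.001]
ft_force: [0.2, -0.4, -0.7]
grip_width: 0.597
```

Run:
```python
from h import *
o=get_obs();print(o['position'],o['ee_rot'],o['grip_width'])
i=camera_info("wrist");im=camera("wrist")[:,:,::-1]
b=camera("scene")[150:310,200:400][:,:,::-1]
cv2.imwrite("pics/w6.png",np.hstack([cv2.resize(im,(400,300)),cv2.resize(b,(375,300))]))
```

```text
[ 0.479724   -0.02788966  0.08513878] [0.71862384 0.69539661 0.00163042 0.00082203] 0.5967379010567099
```

View pics/w6.png

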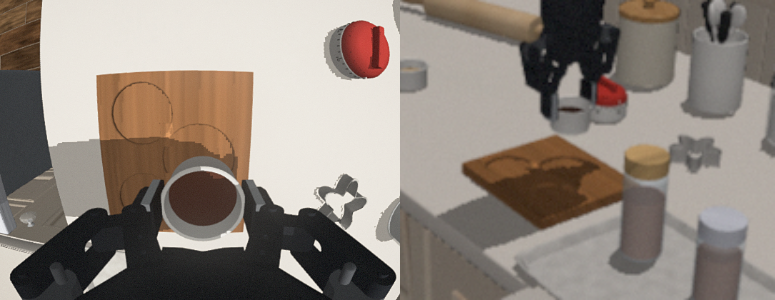

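The left half shows the old ramekin at (203,200) gripped level. The right half shows it held clear of the stand at (572,115), with the timer behind it untouched. Carry it towards the trivet, then look.

move_arm([
  [[0.6, -0.2, 0], [0, 0, 0], 0],
  [[1, -0.3, 0], [0, 0, 0], 0],
  [[1, -0.3, 0], [0, 0, 0], 0],
  [[1, -0.3, 0], [0, 0, 0], 0],
  [[1, -0.3, 0], [0, 0, 0], 0],
])

```text
clock: 22.08
position: [0.4464, 0.0887, 0.0825]
ee_rot: [0.719, 0.695, -0.001, -0.0]
ft_force: [-0.9, -0.3, -1.0]
grip_width: 0.593
```

move_arm([
  [[1, -0.4, 0], [0, 0, 0], 0],
  [[1, -0.4, 0], [0, 0, 0], 0],
  [[1, -0.4, 0], [0, 0, 0], 0],
  [[1, -0.4, 0], [0, 0, 0], 0],
  [[0.8, -0.2, 0], [0, 0, 0], 0],
])

```text
clock: 22.7
position: [0.4052, 0.2102, 0.0824]
ee_rot: [0.718, 0.696, -0.001, -0.0]
ft_force: [0.3, 0.4, -0.8]
grip_width: 0.598
```

move_arm([
  [[0, 0, 0], [0, 0, 0], 0],
  [[0, 0, 0], [0, 0, 0], 0],
])

```text
clock: 22.95
position: [0.4061, 0.2085, 0.0827]
ee_rot: [0.719, 0.695, -0.001, 0.0]
ft_force: [0.2, -0.8, -1.1]
grip_width: 0.595
```

Run:
```python
from h import *
i=camera_info("wrist");im=camera("wrist")[:,:,::-1].copy()
o=get_obs();print(o['position'],o['ee_rot'],o['joint_pos'].round(2))
cv2.imwrite("pics/w7.png",im);import pickle;pickle.dump(i,open("w7.pkl","wb"))
P=lambda uv,z:onz("wrist",uv,z,i)[:2].round(4)
hsv=cv2.cvtColor(im,cv2.COLOR_BGR2HSV)
for n,lo,hi,z in (("brown",(5,60,60),(25,255,255),.01),("turq",(80,90,40),(100,255,255),.033)):
    m=cv2.morphologyEx(cv2.inRange(hsv,lo,hi),cv2.MORPH_CLOSE,np.ones((7,7)))
    for c in cv2.findContours(m,0,2)[0]:
        if cv2.contourArea(c)>600: e=cv2.fitEllipse(c);print(n,np.round(e[0]),np.round(e[1]),P(e[0],z))
```

```text
[0.40627619 0.20840373 0.08286009] [ 7.19002669e-01  6.95007141e-01 -4.83661998e-04  4.29353183e-05] [-0.88  0.11  0.32  2.07 -0.04  0.97 -0.57]
brown [283. 277.] [75. 94.] [0.4037 0.1657]
brown [388.  11.] [56. 78.] [0.4817 0.3563]
brown [268.  48.] [111. 118.] [0.3991 0.3273]
brown [ 24. 110.] [226. 280.] [0.1919 0.3107]
```

View pics/w7.png

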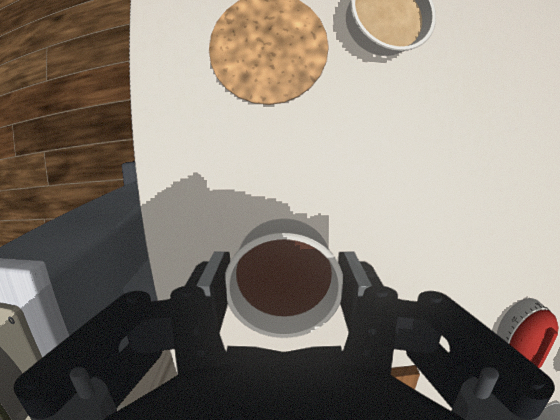

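The trivet is at pixel (268,48), giving (0.399,0.327), and the fresh ramekin is at (390,15), about (0.48,0.35). The old ramekin is held level at (284,285). I'll turn the jaws across the direction to the fresh ramekin, then move over the trivet.

move_arm([
  [[0, 0, 0], [0, 0, -6], 0],
  [[0, 0, 0], [0, 0, -10], 0],
  [[0, 0, 0], [0, 0, -10], 0],
  [[0, 0, 0], [0, 0, -10], 0],
  [[0, 0, 0], [0, 0, -10], 0],
])

```text
clock: 23.62
position: [0.4065, 0.2085, 0.0832]
ee_rot: [0.388, 0.922, -0.0, -0.0]
ft_force: [0.7, -1.7, -1.8]
grip_width: 0.597
```

move_arm([
  [[0, 0, 0], [0, 0, -10], 0],
  [[0, 0, 0], [0, 0, -10], 0],
  [[0, 0, 0], [0, 0, -10], 0],
  [[0, 0, 0], [0, 0, -10], 0],
  [[0, 0, 0], [0, 0, 0], 0],
])

```text
clock: 24.25
position: [0.4065, 0.2086, 0.0832]
ee_rot: [0.053, 0.999, -0.0, -0.0]
ft_force: [-0.0, 0.5, -0.7]
grip_width: 0.594
```

Run:
```python
from h import *
o=get_obs();print(o['position'],o['ee_rot'],o['joint_pos'].round(2))
r=R.from_quat(o['ee_rot']);print(r.as_matrix()[:,1],r.inv().apply(np.array([.399,.3277,.0227])-o['position'])/.025)
```

```text
[0.40647293 0.20859628 0.08316996] [ 5.25269714e-02  9.98619499e-01 -8.82420136e-05 -8.18514248e-05] [-0.79  0.11  0.22  2.07 -0.03  0.97  0.92]
[ 1.04908901e-01  9.94481819e-01 -1.84839206e-04] [0.79669642 4.70694752 2.4180511 ]
```

move_arm([
  [[0, 0.6, 0], [0, 0, 0], 0],
  [[0.2, 1, 0], [0, 0, 0], 0],
  [[0.2, 1, 0], [0, 0, 0], 0],
  [[0.2, 1, 0], [0, 0, 0], 0],
  [[0.2, 1.0, 0], [0, 0, 0], 0],
])

```text
clock: 24.88
position: [0.3978, 0.3278, 0.0832]
ee_rot: [0.053, 0.999, 0.0, -0.0]
ft_force: [-0.5, 0.2, -1.5]
grip_width: 0.596
```

move_arm([
  [[0, 0.1, 0.5], [0, 0, 0], 0],
  [[0, 0, 0.8], [0, 0, 0], 0],
  [[0, 0, 0.7], [0, 0, 0], 0],
  [[0, 0, 0.3], [0, 0, 0], 0],
  [[0, 0, 0], [0, 0, 0], 0],
])

```text
clock: 25.5
position: [0.3983, 0.328, 0.0253]
ee_rot: [0.052, 0.999, -0.0, -0.0]
ft_force: [-1.0, -0.2, -0.4]
grip_width: 0.594
```

move_arm([
  [[0, 0, 0.05], [0, 0, 0], 0],
  [[0, 0, 0], [0, 0, 0], 0],
])

```text
clock: 25.75
position: [0.3987, 0.3286, 0.025]
ee_rot: [0.051, 0.999, 0.0, 0.0]
ft_force: [-0.5, -0.9, -0.4]
grip_width: 0.59
```

move_arm([
  [[0, 0, 0.05], [0, 0, 0], 0],
  [[0, 0, 0.04], [0, 0, 0], 0],
  [[0, 0, 0], [0, 0, 0], 0],
])

```text
clock: 26.12
position: [0.3985, 0.3285, 0.0227]
ee_rot: [0.051, 0.999, 0.0, 0.0]
ft_force: [-1.8, -2.0, 5.5]
grip_width: 0.595
```

Contact. Release with a partial opening, lift, and look.

move_arm([
  [[0, 0, 0], [0, 0, 0], 0.65],
  [[0, 0, 0], [0, 0, 0], 0.8],
  [[0, 0, 0], [0, 0, 0], 0.8],
  [[0, 0, -0.4], [0, 0, 0], 0.8],
  [[0, 0, -0.9], [0, 0, 0], 0.8],
])

```text
clock: 26.75
position: [0.398, 0.3279, 0.055]
ee_rot: [0.051, 0.999, -0.001, -0.001]
ft_force: [-0.0, 0.2, 0.3]
grip_width: 0.799
```

move_arm([
  [[0, 0, -1], [0, 0, 0], 1],
  [[0, 0, -1], [0, 0, 0], 1],
  [[-1, 0, 0], [0, 0, 0], 1],
  [[-1, 0, 0], [0, 0, 0], 1],
  [[-1, 0, 0], [0, 0, 0], 1],
])

```text
clock: 27.38
position: [0.4739, 0.3208, 0.1057]
ee_rot: [0.051, 0.999, 0.0, 0.0]
ft_force: [0.3, 0.3, 0.1]
grip_width: 1.002
```

move_arm([
  [[0, 0.5, 0], [0, 0, 0], 1],
  [[0, 0, 0], [0, 0, 0], 1],
])

```text
clock: 27.62
position: [0.4735, 0.3346, 0.105]
ee_rot: [0.05, 0.999, 0.0, -0.0]
ft_force: [-0.2, -0.4, -0.5]
grip_width: 0.998
```

Run:
```python
from h import *
i=camera_info("wrist");im=camera("wrist")[:,:,::-1].copy()
o=get_obs();print(o['position'],o['ee_rot'],o['joint_pos'].round(2))
cv2.imwrite("pics/w8.png",im);import pickle;pickle.dump(i,open("w8.pkl","wb"))
print(proj("wrist",[.399,.3277,.041],i),proj("wrist",[.4775,.35,.033],i))
```

```text
[0.47336971 0.33407675 0.10493855] [ 5.04350291e-02  9.98727304e-01  1.61824043e-04 -2.32919057e-04] [-0.85  0.33  0.18  1.74 -0.07  1.07  0.83]
[260.31686445 115.10257278] [305.76075906 226.22198729]
```

View pics/w8.png

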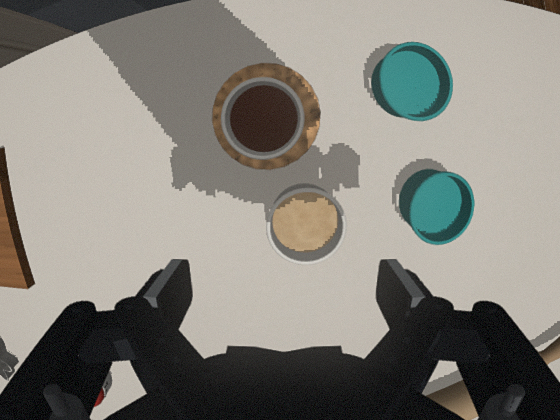

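The old ramekin at (262,118) is centred on the trivet within about 3 mm. The fresh ramekin's rim centre is (305,224), about (0.4765,0.3505), and the nearest turquoise pot at (437,207) clears the right finger. Grasp.

move_arm([
  [[-0.05, 0.65, 0], [0, 0, 0], 1],
  [[0, 0, 0.8], [0, 0, 0], 1],
  [[0, 0, 1], [0, 0, 0], 1],
  [[0, 0, 1], [0, 0, 0], 1],
  [[0, 0, 0.5], [0, 0, 0], 1],
])

```text
clock: 28.3
position: [0.4763, 0.3498, 0.0211]
ee_rot: [0.051, 0.999, -0.0, -0.001]
ft_force: [-0.6, -0.3, 0.4]
grip_width: 0.994
```

move_arm([
  [[0, 0, 0.3], [0, 0, 0], 1],
  [[0, 0, 0], [0, 0, 0], 1],
])

```text
clock: 28.55
position: [0.4772, 0.3495, 0.0149]
ee_rot: [0.051, 0.999, 0.0, -0.0]
ft_force: [0.5, -0.2, -0.7]
grip_width: 0.998
```

move_arm([
  [[0, 0, 0], [0, 0, 0], 0],
  [[0, 0, 0], [0, 0, 0], 0],
  [[0, 0, 0], [0, 0, 0], 0],
  [[0, 0, 0], [0, 0, 0], 0],
  [[0, 0, 0], [0, 0, 0], 0],
])

```text
clock: 29.18
position: [0.4776, 0.3495, 0.016]
ee_rot: [0.051, 0.999, 0.0, 0.0]
ft_force: [-0.8, -1.8, 6.4]
grip_width: 0.637
```

move_arm([
  [[0, 0, -0.3], [0, 0, 0], 0],
  [[0, 0, -0.7], [0, 0, 0], 0],
  [[0, 0, -1], [0, 0, 0], 0],
  [[0, 0, -0.7], [0, 0, 0], 0],
  [[0, 0, 0], [0, 0, 0], 0],
])

```text
clock: 29.8
position: [0.4781, 0.3499, 0.0842]
ee_rot: [0.051, 0.999, 0.001, 0.001]
ft_force: [0.5, 0.7, -1.5]
grip_width: 0.641
```

Run:
```python
from h import *
i=camera_info("wrist");im=camera("wrist")[:,:,::-1].copy()
o=get_obs();print(o['position'],o['ft_force'],o['grip_width'])
cv2.imwrite("pics/w9.png",im)
g=cv2.medianBlur(cv2.cvtColor(im,cv2.COLOR_BGR2GRAY),3)
m=cv2.inRange(cv2.cvtColor(im,cv2.COLOR_BGR2HSV),(8,50,90),(25,200,255));m[:200]=0;m[:,:200]=0;m[:,380:]=0
c=max(cv2.findContours(m,0,2)[0],key=cv2.contourArea);print(cv2.fitEllipse(c),proj("wrist",o['position']+[0,0,.015],i))
```

```text
[0.47739767 0.34941538 0.08287963] [ 0.44953106  0.43326525 -0.86475459] 0.6373918015703458
((283.4976806640625, 271.762451171875), (81.9618148803711, 100.77245330810547), 89.75040435791016) [281.90425131 279.37498165]
```

move_arm([
  [[0, 0, 0], [0, 0, 6], 0],
  [[0, 0, 0], [0, 0, 10], 0],
  [[0, 0, 0], [0, 0, 10], 0],
  [[0, 0, 0], [0, 0, 10], 0],
  [[0, 0, 0], [0, 0, 10], 0],
])

```text
clock: 30.48
position: [0.4766, 0.3487, 0.0811]
ee_rot: [0.44, 0.898, -0.001, -0.0]
ft_force: [0.5, -0.9, -1.4]
grip_width: 0.639
```

move_arm([
  [[0, 0, 0], [0, 0, 10], 0],
  [[0, 0, 0], [0, 0, 10], 0],
  [[0, 0, 0], [0, 0, 10], 0],
  [[0, 0, 0], [0, 0, 10], 0],
  [[0, 0, 0], [0, 0, 0], 0],
])

```text
clock: 31.1
position: [0.4767, 0.3489, 0.0813]
ee_rot: [0.718, 0.696, -0.001, 0.0]
ft_force: [-0.1, 0.5, -0.2]
grip_width: 0.64
```

Run:
```python
from h import *
o=get_obs();print(o['position'],o['ee_rot'],o['joint_pos'].round(2))
r=R.from_quat(o['ee_rot']);print(r.as_matrix()[:,1],r.inv().apply(np.array([.4757,-.0285,.027])-o['position'])/.025)
```

```text
[0.47666228 0.34886157 0.0812814 ] [ 7.18174568e-01  6.95862454e-01 -8.39885468e-04  1.74252176e-04] [-1.07  0.41  0.44  1.74 -0.2   1.04 -0.59]
[ 9.99501726e-01 -3.15508308e-02 -9.18602563e-04] [-15.08500125   0.43976522   2.19271153]
```

move_arm([
  [[-0.6, 0, 0], [0, 0, 0], 0],
  [[-1, 0, 0], [0, 0, 0], 0],
  [[-1, 0, 0], [0, 0, 0], 0],
  [[-1, 0.1, 0], [0, 0, 0], 0],
  [[-1, 0.1, 0], [0, 0, 0], 0],
])

```text
clock: 31.72
position: [0.4786, 0.2321, 0.0824]
ee_rot: [0.719, 0.695, 0.0, -0.0]
ft_force: [0.4, 0.1, -0.7]
grip_width: 0.636
```

move_arm([
  [[-1, 0.1, 0], [0, 0, 0], 0],
  [[-1, 0.1, 0], [0, 0, 0], 0],
  [[-1, 0, 0], [0, 0, 0], 0],
  [[-1, 0, 0], [0, 0, 0], 0],
  [[-1, 0, 0], [0, 0, 0], 0],
])

```text
clock: 32.35
position: [0.4791, 0.1071, 0.0824]
ee_rot: [0.719, 0.695, 0.0, -0.0]
ft_force: [0.6, 0.3, -0.9]
grip_width: 0.637
```

move_arm([
  [[-1, 0, 0], [0, 0, 0], 0],
  [[-1, 0, 0], [0, 0, 0], 0],
  [[-1, 0, 0], [0, 0, 0], 0],
  [[-1, 0, 0], [0, 0, 0], 0],
  [[-1, 0, 0], [0, 0, 0], 0],
])

```text
clock: 32.98
position: [0.4747, -0.0177, 0.0823]
ee_rot: [0.719, 0.695, 0.0, -0.0]
ft_force: [-0.2, 0.9, -1.4]
grip_width: 0.638
```

move_arm([
  [[-0.5, 0, 0], [0, 0, 0], 0],
  [[0, 0, 0], [0, 0, 0], 0],
  [[0, 0, 0], [0, 0, 0], 0],
])

```text
clock: 33.35
position: [0.4748, -0.0276, 0.0823]
ee_rot: [0.718, 0.696, 0.0, -0.0]
ft_force: [-0.1, 0.1, -1.4]
grip_width: 0.638
```

Run:
```python
from h import *
i=camera_info("wrist");im=camera("wrist")[:,:,::-1].copy()
o=get_obs();print(o['position'],o['ee_rot'])
r=R.from_quat(o['ee_rot']);print(r.inv().apply(np.array([.4757,-.0285,.027])-o['position'])/.025)
cv2.imwrite("pics/w10.png",im)
for p in ([.4757,-.0285,.014],[.4755,.0065,.014]):print(proj("wrist",p,i))
```

```text
[ 0.47485567 -0.0274686   0.08225399] [ 7.18135139e-01  6.95903649e-01  1.15875713e-04 -1.42817481e-04]
[-0.0409809   0.03515044  2.21014308]
[286.17614961 225.04870713]
[284.271339   174.33892777]
```

View pics/w10.png

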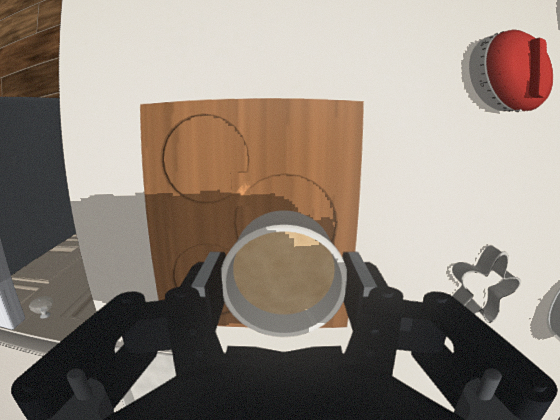

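The recess's far edge is at (285,174), matching the prediction of (284,174), and the ramekin is held level over it. Lower.

move_arm([
  [[-0.03, 0.03, 0.5], [0, 0, 0], 0],
  [[0, 0, 0.8], [0, 0, 0], 0],
  [[0, 0, 0.6], [0, 0, 0], 0],
  [[0, 0, 0.3], [0, 0, 0], 0],
  [[0, 0, 0], [0, 0, 0], 0],
])

```text
clock: 34.02
position: [0.4753, -0.0293, 0.0268]
ee_rot: [0.719, 0.695, -0.0, -0.0]
ft_force: [0.8, 0.5, -1.2]
grip_width: 0.641
```

move_arm([
  [[0, 0, 0.05], [0, 0, 0], 0],
  [[0, 0, 0.04], [0, 0, 0], 0],
  [[0, 0, 0], [0, 0, 0], 0],
])

```text
clock: 34.4
position: [0.4757, -0.0291, 0.0252]
ee_rot: [0.719, 0.695, 0.0, 0.0]
ft_force: [-0.4, 0.2, -1.0]
grip_width: 0.638
```

move_arm([
  [[0, 0, 0.04], [0, 0, 0], 0],
  [[0, 0, 0.03], [0, 0, 0], 0],
  [[0, 0, 0], [0, 0, 0], 0],
])

```text
clock: 34.78
position: [0.4758, -0.0291, 0.0248]
ee_rot: [0.719, 0.695, 0.001, -0.001]
ft_force: [-10.5, 1.0, 26.4]
grip_width: 0.637
```

move_arm([
  [[0, 0, -0.04], [0, 0, 0], 0],
  [[0, 0, 0], [0, 0, 0], 0.75],
  [[0, 0, 0], [0, 0, 0], 1],
  [[0, 0, 0], [0, 0, 0], 1],
  [[0, 0, -0.5], [0, 0, 0], 1],
])

```text
clock: 35.4
position: [0.4748, -0.0294, 0.0366]
ee_rot: [0.719, 0.695, -0.001, -0.0]
ft_force: [-0.0, -0.2, 0.7]
grip_width: 1.0
```

move_arm([
  [[0, 0, -1], [0, 0, 0], 1],
  [[0, 0, -1], [0, 0, 0], 1],
  [[0, 0, -1], [0, 0, 0], 1],
  [[0, 0, -1], [0, 0, 0], 1],
  [[0, 0, -1], [0, 0, 0], 1],
])

```text
clock: 36.02
position: [0.4755, -0.0295, 0.1634]
ee_rot: [0.719, 0.695, 0.0, 0.0]
ft_force: [0.4, 0.3, -0.0]
grip_width: 0.997
```

move_arm([
  [[-1, 0, -0.5], [0, 0, 0], 1],
  [[-1, -0.3, 0], [0, 0, 0], 1],
  [[-1, -0.3, 0], [0, 0, 0], 1],
  [[-1, -0.4, 0], [0, 0, 0], 1],
  [[0, 0, 0], [0, 0, 0], 1],
])

```text
clock: 36.65
position: [0.4466, -0.1303, 0.175]
ee_rot: [0.72, 0.694, 0.0, 0.0]
ft_force: [0.5, 0.0, 0.1]
grip_width: 0.999
```

Run:
```python
from h import *
import pickle
i=camera_info("wrist");im=camera("wrist")[:,:,::-1].copy()
o=get_obs();print(o['position'],o['ee_rot'])
cv2.imwrite("pics/w11.png",im);pickle.dump(i,open("w11.pkl","wb"))
r=R.from_quat(o['ee_rot'])
print(r.inv().apply(np.array([.430,-.210,.099])-o['position'])/.025)
print(proj("wrist",[.4757,-.0285,.042],i),proj("wrist",[.4302,-.2101,.124],i),proj("wrist",[.4218,.0187,.014],i),proj("wrist",[.418,-.0713,.014],i))
```

```text
[ 0.4471334  -0.12886205  0.17489035] [7.19262588e-01 6.94738106e-01 5.39692356e-04 4.00298580e-05]
[-3.26951883 -0.57482693  3.03279532]
[314.89024603  82.37870383] [266.40511847 334.72057603] [251.84573205  39.70109969] [251.46968409 133.79364269]
```

View pics/w11.png

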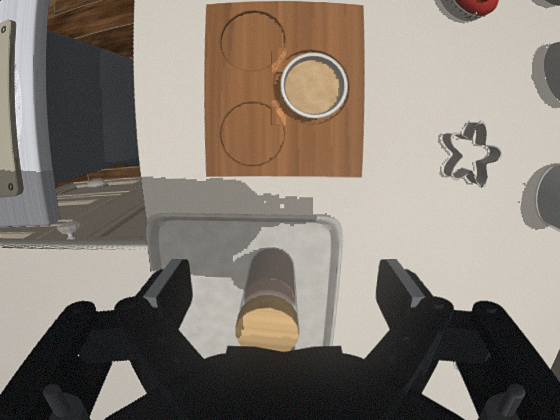

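The fresh ramekin's rim is at (314,84), against (315,82) predicted for the recess centre, so it sits in the rear recess. The empty recesses at (252,41) and (252,132) match their predictions, and the tall lid at (267,331) is where I left it. Now return the tall jar. My picture allowance is used up, so further checks are numeric.

move_arm([
  [[-0.8, -0.15, 0], [0, 0, 0], 1],
  [[-0.9, -0.15, 0], [0, 0, 0], 1],
  [[-0.8, -0.15, 0], [0, 0, 0], 1],
  [[-0.75, -0.1, 0], [0, 0, 0], 1],
  [[0, 0, 0], [0, 0, 0], 1],
])

```text
clock: 37.33
position: [0.431, -0.2094, 0.1746]
ee_rot: [0.719, 0.695, -0.0, 0.0]
ft_force: [0.3, -0.5, 0.3]
grip_width: 0.998
```

Run:
```python
from h import *
o=get_obs();print(o['position'],o['ee_rot'])
r=R.from_quat(o['ee_rot']);print(r.inv().apply(np.array([.4304,-.2101,.098])-o['position'])/.025)
```

```text
[ 0.43099075 -0.20939591  0.17455311] [ 7.19071387e-01  6.94936193e-01 -5.44855671e-05  1.58757963e-04]
[-0.02803801 -0.02312235  3.06212931]
```

move_arm([
  [[-0.03, -0.02, 0.6], [0, 0, 0], 1],
  [[0, 0, 1], [0, 0, 0], 1],
  [[0, 0, 1], [0, 0, 0], 1],
  [[0, 0, 0.4], [0, 0, 0], 1],
  [[0, 0, 0], [0, 0, 0], 1],
])

```text
clock: 37.95
position: [0.43, -0.2093, 0.0987]
ee_rot: [0.718, 0.696, -0.001, -0.001]
ft_force: [0.9, 0.1, 0.3]
grip_width: 0.999
```

move_arm([
  [[0, 0, 0], [0, 0, 0], 0],
  [[0, 0, 0], [0, 0, 0], 0],
  [[0, 0, 0], [0, 0, 0], 0],
  [[0, 0, 0], [0, 0, 0], 0],
  [[0, 0, 0], [0, 0, 0], 0],
])

```text
clock: 38.58
position: [0.4309, -0.2099, 0.1001]
ee_rot: [0.719, 0.695, 0.001, 0.0]
ft_force: [-0.5, 0.7, 4.4]
grip_width: 0.55
```

move_arm([
  [[0, 0, -0.5], [0, 0, 0], 0],
  [[0, 0, -0.8], [0, 0, 0], 0],
  [[0, 0, -0.8], [0, 0, 0], 0],
  [[0, 0, -0.5], [0, 0, 0], 0],
  [[0, 0, 0], [0, 0, 0], 0],
])

```text
clock: 39.2
position: [0.4308, -0.2099, 0.1651]
ee_rot: [0.719, 0.695, 0.001, 0.001]
ft_force: [-0.1, -0.3, -2.0]
grip_width: 0.546
```

Run:
```python
from h import *
o=get_obs();print(o['position'],o['ee_rot'],o['grip_width'])
r=R.from_quat(o['ee_rot']);print(r.inv().apply(np.array([.4218,.0184,.105])-o['position'])/.025)
```

```text
[ 0.43083766 -0.20985653  0.16510174] [7.18542498e-01 6.95482380e-01 8.20508468e-04 5.14205087e-04] 0.5457225444622974
[ 9.11250222 -0.66355317  2.40705374]
```

move_arm([
  [[0.6, 0, 0], [0, 0, 0], 0],
  [[1, -0.1, 0], [0, 0, 0], 0],
  [[1, -0.1, 0], [0, 0, 0], 0],
  [[1, -0.1, 0], [0, 0, 0], 0],
  [[1, -0.1, 0], [0, 0, 0], 0],
])

```text
clock: 39.83
position: [0.4235, -0.0937, 0.1636]
ee_rot: [0.719, 0.695, -0.0, -0.0]
ft_force: [0.2, -0.5, -2.6]
grip_width: 0.542
```

move_arm([
  [[1, -0.1, 0], [0, 0, 0], 0],
  [[1, -0.1, 0], [0, 0, 0], 0],
  [[1, 0, 0], [0, 0, 0], 0],
  [[1, 0, 0], [0, 0, 0], 0],
  [[0.5, 0, 0], [0, 0, 0], 0],
])

```text
clock: 40.45
position: [0.4223, 0.019, 0.1636]
ee_rot: [0.718, 0.696, -0.001, -0.0]
ft_force: [0.3, -0.0, -3.0]
grip_width: 0.544
```

move_arm([
  [[0, 0, 0], [0, 0, 0], 0],
  [[0, 0, 0], [0, 0, 0], 0],
])

```text
clock: 40.7
position: [0.4228, 0.0171, 0.1641]
ee_rot: [0.719, 0.695, -0.0, -0.0]
ft_force: [0.5, 0.3, -1.7]
grip_width: 0.552
```

Run:
```python
from h import *
o=get_obs();print(o['position'],o['ee_rot'],o['grip_width'])
r=R.from_quat(o['ee_rot']);print(r.inv().apply(np.array([.4218,.0184,.107])-o['position'])/.025)
```

```text
[0.42275019 0.01708353 0.16412034] [ 7.18996431e-01  6.95013740e-01 -1.78267644e-04 -3.10503116e-05] 0.5515263197966054
[ 0.05182686 -0.03910343  2.28481397]
```

move_arm([
  [[0.04, -0.03, 0.5], [0, 0, 0], 0],
  [[0, 0, 0.8], [0, 0, 0], 0],
  [[0, 0, 0.6], [0, 0, 0], 0],
  [[0, 0, 0.3], [0, 0, 0], 0],
  [[0, 0, 0], [0, 0, 0], 0],
])

```text
clock: 41.32
position: [0.4219, 0.0189, 0.1089]
ee_rot: [0.719, 0.695, -0.0, -0.0]
ft_force: [-0.3, -0.5, -2.2]
grip_width: 0.547
```

move_arm([
  [[0, 0, 0.05], [0, 0, 0], 0],
  [[0, 0, 0], [0, 0, 0], 0],
])

```text
clock: 41.58
position: [0.4223, 0.0191, 0.1084]
ee_rot: [0.719, 0.695, 0.0, 0.0]
ft_force: [-0.3, -0.0, -1.9]
grip_width: 0.547
```

move_arm([
  [[0, 0, 0.04], [0, 0, 0], 0],
  [[0, 0, 0.03], [0, 0, 0], 0],
  [[0, 0, 0], [0, 0, 0], 0],
])

```text
clock: 41.95
position: [0.4227, 0.0193, 0.1075]
ee_rot: [0.719, 0.695, 0.001, -0.0]
ft_force: [-5.4, -0.5, 15.1]
grip_width: 0.55
```

Contact at the recess-floor height. Release and fetch the short jar.

move_arm([
  [[0, 0, -0.03], [0, 0, 0], 0],
  [[0, 0, 0], [0, 0, 0], 0.75],
  [[0, 0, 0], [0, 0, 0], 1],
  [[0, 0, 0], [0, 0, 0], 1],
  [[0, 0, -0.5], [0, 0, 0], 1],
])

```text
clock: 42.58
position: [0.4215, 0.0189, 0.1194]
ee_rot: [0.719, 0.695, -0.001, -0.0]
ft_force: [0.8, 0.4, 0.9]
grip_width: 0.998
```

move_arm([
  [[0, 0, -1], [0, 0, 0], 1],
  [[0, 0, -1], [0, 0, 0], 1],
  [[0, 0, -0.3], [0, 0, 0], 1],
  [[-1, 0, 0], [0, 0, 0], 1],
  [[-1, 0, 0], [0, 0, 0], 1],
])

```text
clock: 43.2
position: [0.4203, -0.0314, 0.1769]
ee_rot: [0.718, 0.696, -0.0, -0.0]
ft_force: [0.4, 0.8, 0.2]
grip_width: 0.998
```

move_arm([
  [[-1, 0.1, 0], [0, 0, 0], 1],
  [[-1, 0.1, 0], [0, 0, 0], 1],
  [[-1, 0.1, 0], [0, 0, 0], 1],
  [[-1, 0.1, 0], [0, 0, 0], 1],
  [[-1, 0.1, 0], [0, 0, 0], 1],
])

```text
clock: 43.82
position: [0.4286, -0.1571, 0.1769]
ee_rot: [0.719, 0.695, -0.0, -0.0]
ft_force: [0.2, 0.1, 0.3]
grip_width: 0.997
```

move_arm([
  [[-1, 0.1, 0], [0, 0, 0], 1],
  [[-1, 0.1, 0], [0, 0, 0], 1],
  [[0, 0, 0], [0, 0, 0], 1],
])

```text
clock: 44.2
position: [0.4317, -0.208, 0.1768]
ee_rot: [0.72, 0.694, -0.001, 0.0]
ft_force: [0.2, 0.3, 0.5]
grip_width: 0.999
```

Run:
```python
from h import *
import pickle
i=camera_info("wrist");im=camera("wrist")[:,:,::-1].copy()
o=get_obs();print(o['position'],o['ee_rot'])
cv2.imwrite("pics/w12.png",im)
r=R.from_quat(o['ee_rot']);print(r.inv().apply(np.array([.4296,-.3195,.0715])-o['position'])/.025)
# tall lid: orange mask; expected pixel
p=proj("wrist",[.422,.0187,.131],i);print("tall pred",p,"new pred",proj("wrist",[.4757,-.0285,.03],i))
m=cv2.inRange(cv2.cvtColor(im,cv2.COLOR_BGR2HSV),(12,60,150),(28,255,255))
for c in cv2.findContours(m,0,2)[0]:
    if cv2.contourArea(c)>200: print(cv2.fitEllipse(c))
```

```text
[ 0.43183001 -0.20673997  0.17674574] [ 7.19174968e-01  6.94828859e-01 -4.27376185e-04 -1.98758892e-04]
[-4.50937303  0.06982973  4.21129656]
tall pred [ 257.34982926 -103.55666363] new pred [326.60407336   2.77999117]
((324.91278076171875, 5.537040710449219), (39.52390670776367, 52.73451232910156), 110.6602554321289)
```

move_arm([
  [[-1, 0, 0], [0, 0, 0], 1],
  [[-1, 0, 0], [0, 0, 0], 1],
  [[-1, 0, 0], [0, 0, 0], 1],
  [[-1, 0, 0], [0, 0, 0], 1],
  [[-0.5, 0.04, 0], [0, 0, 0], 1],
])

```text
clock: 44.88
position: [0.4295, -0.319, 0.1768]
ee_rot: [0.719, 0.695, -0.0, -0.0]
ft_force: [-0.1, 0.8, -0.2]
grip_width: 1.001
```

move_arm([
  [[0, 0, 0.7], [0, 0, 0], 1],
  [[0, 0, 1], [0, 0, 0], 1],
  [[0, 0, 0], [0, 0, 0], 1],
  [[0, 0, 0], [0, 0, 0], 1],
])

```text
clock: 45.38
position: [0.4297, -0.3183, 0.1347]
ee_rot: [0.718, 0.696, 0.0, -0.0]
ft_force: [0.1, -0.8, 1.1]
grip_width: 0.997
```

Run:
```python
from h import *
o=get_obs();print(o['position'],o['ee_rot'])
r=R.from_quat(o['ee_rot']);print(r.inv().apply(np.array([.4296,-.3195,.0715])-o['position'])/.025)
```

```text
[ 0.42973083 -0.31831614  0.13473912] [ 7.18420552e-01  6.95609005e-01  1.15949574e-04 -9.51356502e-05]
[-0.04825479 -0.00376524  2.52955042]
```

move_arm([
  [[-0.03, 0, 0.7], [0, 0, 0], 1],
  [[0, 0, 1], [0, 0, 0], 1],
  [[0, 0, 0.6], [0, 0, 0], 1],
  [[0, 0, 0.15], [0, 0, 0], 1],
  [[0, 0, 0], [0, 0, 0], 1],
])

```text
clock: 46.0
position: [0.4296, -0.3198, 0.0735]
ee_rot: [0.719, 0.695, -0.0, 0.0]
ft_force: [0.4, -0.1, 0.9]
grip_width: 0.998
```

move_arm([
  [[0, 0, 0], [0, 0, 0], 0],
  [[0, 0, 0], [0, 0, 0], 0],
  [[0, 0, 0], [0, 0, 0], 0],
  [[0, 0, 0], [0, 0, 0], 0],
  [[0, 0, 0], [0, 0, 0], 0],
])

```text
clock: 46.62
position: [0.4298, -0.3198, 0.0739]
ee_rot: [0.719, 0.695, 0.0, 0.0]
ft_force: [-1.3, 1.4, 7.1]
grip_width: 0.549
```

move_arm([
  [[0, 0, -0.5], [0, 0, 0], 0],
  [[0, 0, -0.8], [0, 0, 0], 0],
  [[0, 0, -0.8], [0, 0, 0], 0],
  [[0, 0, -0.5], [0, 0, 0], 0],
  [[0, 0, 0], [0, 0, 0], 0],
])

```text
clock: 47.25
position: [0.4301, -0.3198, 0.1394]
ee_rot: [0.718, 0.696, 0.001, 0.001]
ft_force: [-0.5, 0.4, -1.3]
grip_width: 0.544
```

Run:
```python
from h import *
o=get_obs();print(o['position'],o['ee_rot'],o['grip_width'])
r=R.from_quat(o['ee_rot']);print(r.inv().apply(np.array([.4183,-.0716,.079])-o['position'])/.025)
```

```text
[ 0.43013199 -0.31977315  0.13938905] [7.18496207e-01 6.95530064e-01 6.75658204e-04 8.21334004e-04] 0.5444812018215548
[ 9.90673488 -0.80052214  2.4121701 ]
```

move_arm([
  [[0.6, 0, 0], [0, 0, 0], 0],
  [[1, -0.1, 0], [0, 0, 0], 0],
  [[1, -0.1, 0], [0, 0, 0], 0],
  [[1, -0.1, 0], [0, 0, 0], 0],
  [[1, -0.1, 0], [0, 0, 0], 0],
])

```text
clock: 47.88
position: [0.4228, -0.2033, 0.1377]
ee_rot: [0.719, 0.695, -0.0, -0.0]
ft_force: [0.1, -0.1, -0.4]
grip_width: 0.545
```

move_arm([
  [[1, -0.1, 0], [0, 0, 0], 0],
  [[1, -0.1, 0], [0, 0, 0], 0],
  [[1, -0.1, 0], [0, 0, 0], 0],
  [[1, -0.1, 0], [0, 0, 0], 0],
  [[0.8, 0, 0], [0, 0, 0], 0],
])

```text
clock: 48.5
position: [0.4167, -0.083, 0.1378]
ee_rot: [0.718, 0.696, -0.0, -0.0]
ft_force: [-0.3, -1.2, -0.2]
grip_width: 0.55
```

move_arm([
  [[0.5, 0, 0], [0, 0, 0], 0],
  [[0, 0, 0], [0, 0, 0], 0],
  [[0, 0, 0], [0, 0, 0], 0],
])

```text
clock: 48.88
position: [0.4175, -0.0724, 0.1382]
ee_rot: [0.719, 0.695, -0.0, -0.0]
ft_force: [0.0, -0.5, -1.3]
grip_width: 0.547
```

Run:
```python
from h import *
o=get_obs();print(o['position'],o['ee_rot'],o['grip_width'])
r=R.from_quat(o['ee_rot']);print(r.inv().apply(np.array([.4183,-.0716,.081])-o['position'])/.025)
```

```text
[ 0.41751912 -0.07236776  0.13816978] [ 7.18921768e-01  6.95090977e-01 -1.56908057e-04 -9.39814927e-06] 0.5465816916508465
[0.03223143 0.03071239 2.28677741]
```

move_arm([
  [[0.02, 0.03, 0.5], [0, 0, 0], 0],
  [[0, 0, 0.8], [0, 0, 0], 0],
  [[0, 0, 0.6], [0, 0, 0], 0],
  [[0, 0, 0.3], [0, 0, 0], 0],
  [[0, 0, 0], [0, 0, 0], 0],
])

```text
clock: 49.5
position: [0.418, -0.0715, 0.0828]
ee_rot: [0.719, 0.695, -0.001, -0.0]
ft_force: [-0.1, -0.5, -1.1]
grip_width: 0.547
```

move_arm([
  [[0, 0, 0.05], [0, 0, 0], 0],
  [[0, 0, 0.03], [0, 0, 0], 0],
  [[0, 0, 0], [0, 0, 0], 0],
])

```text
clock: 49.88
position: [0.4185, -0.0711, 0.0815]
ee_rot: [0.719, 0.695, 0.0, 0.0]
ft_force: [0.8, 0.1, -1.8]
grip_width: 0.546
```

move_arm([
  [[0, 0, 0.03], [0, 0, 0], 0],
  [[0, 0, 0.02], [0, 0, 0], 0],
  [[0, 0, 0], [0, 0, 0], 0],
])

```text
clock: 50.25
position: [0.4188, -0.0711, 0.0813]
ee_rot: [0.719, 0.695, 0.0, -0.0]
ft_force: [-7.7, 0.2, 21.0]
grip_width: 0.545
```

move_arm([
  [[0, 0, -0.04], [0, 0, 0], 0],
  [[0, 0, 0], [0, 0, 0], 0.75],
  [[0, 0, 0], [0, 0, 0], 1],
  [[0, 0, 0], [0, 0, 0], 1],
  [[0, 0, -0.5], [0, 0, 0], 1],
])

```text
clock: 50.88
position: [0.4178, -0.0713, 0.0935]
ee_rot: [0.719, 0.695, -0.001, -0.0]
ft_force: [-0.3, 0.3, 0.1]
grip_width: 1.003
```

move_arm([
  [[0, 0, -1], [0, 0, 0], 1],
  [[0, 0, -1], [0, 0, 0], 1],
  [[0, 0, -1], [0, 0, 0], 1],
  [[0, 0, -1], [0, 0, 0], 1],
  [[0, 0, -1], [0, 0, 0], 1],
])

```text
clock: 51.5
position: [0.4183, -0.0714, 0.2203]
ee_rot: [0.719, 0.695, 0.0, 0.0]
ft_force: [-0.4, 0.4, 0.2]
grip_width: 1.001
```

move_arm([
  [[-0.9, 0.5, -0.6], [0, 0, 0], 1],
  [[-0.9, 0.5, 0], [0, 0, 0], 1],
  [[0, 0, 0], [0, 0, 0], 1],
  [[0, 0, 0], [0, 0, 0], 1],
])

```text
clock: 52.0
position: [0.4416, -0.1165, 0.2337]
ee_rot: [0.719, 0.695, -0.0, -0.0]
ft_force: [0.4, -0.2, 0.6]
grip_width: 0.997
```

Run:
```python
from h import *
i=camera_info("wrist");im=camera("wrist")[:,:,::-1].copy()
o=get_obs();print(o['position'],o['ft_force'].round(1))
cv2.imwrite("pics/w13.png",im);cv2.imwrite("pics/s13.png",camera("scene")[:,:,::-1]);cv2.imwrite("pics/d13.png",camera("side")[:,:,::-1])
P=lambda uv,z:onz("wrist",uv,z,i)[:2].round(4)
g=cv2.medianBlur(cv2.cvtColor(im,cv2.COLOR_BGR2GRAY),3)
for n,(p,r) in dict(tall=([.422,.0187,.131],(26,36)),short=([.418,-.0715,.106],(24,33)),new=([.4757,-.0285,.042],(24,32))).items():
    x,y=proj("wrist",p,i).round().astype(int);y0=max(0,y-45);s=g[y0:y+45,x-45:x+45]
    c=cv2.HoughCircles(s,cv2.HOUGH_GRADIENT,1,50,param1=100,param2=10,minRadius=r[0],maxRadius=r[1])[0,0]
    u=np.array([x-45+c[0],y0+c[1]]);print(n,(x,y),u,c[2],P(u,p[2]))
# trivet/old ramekin from fixed cameras: dark-brown contents vs cork; jars before/after in scene
for n in("scene","side"):
    a=cv2.imread(f"pics/{n}0.png").astype(int);b=cv2.imread(f"pics/{'s' if n=='scene' else 'd'}13.png").astype(int)
    pr=[proj(n,p) for p in ([.422,.0187,.12],[.418,-.0715,.095],[.627,.063,.03],[.645,-.091,.01],[.399,.328,.03])]
    print(n,[(p.round().astype(int).tolist(),round(float(np.abs(a-b)[int(p[1])-9:int(p[1])+9,int(p[0])-9:int(p[0])+9].mean()),1)) for p in pr])
```

```text
[ 0.44157237 -0.11624684  0.23361667] [0.6 0.5 0.3]
tall (np.int64(253), np.int64(37)) [251.5  36.5] 31.7 [0.4211 0.0195]
short (np.int64(255), np.int64(151)) [254.5 151.5] 27.9 [ 0.4178 -0.0716]
new (np.int64(315), np.int64(103)) [315.5 103.5] 25.7 [ 0.4758 -0.0294]
scene [([258, 196], 4.4), ([282, 221], 5.1), ([310, 205], 4.0), ([357, 231], 4.3), ([184, 193], 28.4)]
side [([327, 199], 7.5), ([344, 196], 8.1), ([257, 217], 94.1), ([282, 203], 24.7), ([267, 283], 41.4)]
```

The jars measure within 1 mm of their starting positions and the fresh ramekin is within 1 mm of the rear recess centre. The timer and cutter are unchanged in the scene view. Handing in.

```bash
python3 -c "from workcell import *; print(hand_in())"
```

```text
the job is handed in; nothing more can be done
None
```

I completed the swap in the required order and handed it in at about 52 s on the robot's clock. The hand-in returns no verdict, so I can't say whether it passed. I put both jars on the tray, moved the old ramekin to the trivet, set the fresh one in the rear recess, and returned each jar to its own recess.

**Last wrist-camera check:**

| Item | Measured position (x, y) | Reference |
|---|---|---|
| Tall jar | (0.421, 0.0195) | start (0.422, 0.019) |
| Short jar | (0.418, -0.0716) | start (0.417, -0.0725) |
| Fresh ramekin | (0.476, -0.029) | recess centre (0.476, -0.0285) |

- **Upright and released:** the jars touched down at the recess-floor height. The gripper is open and clear, with about 0 N on it.
- **Old ramekin:** an earlier close view showed it within about 3 mm of the trivet centre. I did not measure it again after that.
- **Timer and cutter:** both look unchanged in the scene camera. The side camera showed differences there; I put that down to the arm now being in a different place and did not look further.
- **Disagreement at the start:** the scene and side cameras differed by up to 22 mm on the trivet and 7–20 mm on the stand items. I used close wrist views for all positions instead.
- **Pictures:** I had viewed all 16 allowed before returning the jars, so the final checks were numeric only.

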